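# Lock the slicer's washed comb cassettes away in the blade rack

## Task

Put every washed comb cassette from the drying mat away in the blade rack and lock it: pull the black T-handle of the spring plunger up and turn it into its rest notch so that it stays up by itself, slide the keeper open, and press each cassette into a free bay until it has snapped fully home under both spring clips. When all are in, slide the keeper shut again while the plunger is still held up, then turn the T-handle back so that the bolt drops into the keeper. Leave the cassette that is already in the rack and everything else where it is.

Things in the scene. Friction and masses are not known exactly. Their poses are not given: they have to be found in the camera images.
- rack: the low stainless blade rack, fixed to the stand: base plate 282 x 144, 10 high. Origin: on the stand below the bays' centre line; x runs along the row of bays away from the robot (bays at x = -45, 1, 47, 93), y to the left, z up. The keeper bar runs along its +y side; the plunger (at x = -108, y = 30) and the keeper's grip (at x = -108, y = -38 when shut) stand on the keeper's crossbar at its near (-x) end. A stockpot 230 high stands behind it on the right.
- bolt (a joint): lift of the spring plunger, m: 0 = bolt fully down (when the keeper is shut the bolt's nose is then through the keeper's hole and locks it), about 0.0115 = resting in the rest notch, 0.018 = end of travel. The spring pulls down with 4.5 N at 0 and 11 N at 0.018. The handle can be turned only while lifted by 0.0145 or more. If the keeper is not shut, a released bolt comes to rest on top of the keeper, at about 0.0095.
- tee (a joint): turn of the plunger's T-handle, rad: 0 = home (bar of the T along the rack's x; its cross pin can drop to the bottom of the deep slot), 1.31 (75 degrees counter-clockwise seen from above) = over the rest notch, 2.5 mm deep, where it stays up by itself; range -0.08 to 1.41. Turns the same way back, again lifted by 0.0145 or more.
- tee_grip (a point): centre for gripping the plunger's black T-handle, on the plunger's vertical axis: the bar of the T is 46 long x 14 thick x 26 high, reaches from 18 below this point to 8 above it, and moves up and turns with the handle (its x is the long direction of the bar). 74 above the stand when the bolt is down. A steel sleeve 25 across stands right below the bar; its top is 21 below this point with the bolt down, so fingertips should not reach lower than about 20 below this point.
- keeper (a joint): travel of the aluminium keeper, m: 0 = shut (a tongue covers the +y end of each bay), 0.0185 = fully open (each tongue stands in the gap before its bay; cassettes can go in). It opens towards the rack's -x (towards the robot). Slides with about 1.5 N, only while the bolt is lifted by more than 0.0095. It does not shut while a cassette stands proud.
- keeper_grip (a point): centre for gripping the keeper's black upright grip, 12 (rack x) x 30 (rack y), from 25 below this point (the keeper's flat plate) to 10 above it; moves with the keeper. 52 above the stand.
- bay1 (a point): floor centre of bay 1 (nearest the robot), 14 above the stand: there the underside centre of a seated cassette lies, cassette y along rack y. Guide bars leave 1.5 each side in x, rounded end stops 1.4 each side in y. A sprung clip at each end, 24 high above the floor, gives way as the cassette is pressed down (10 to 20 N in all) and snaps over its end; until then it stands 10 or more too high.
- bay2 (a point): floor centre of bay 2, like bay 1 and 46 beyond it along the rack's x
- bay3 (a point): floor centre of bay 3, like bay 1 and 92 beyond it along the rack's x
- bay4 (a point): floor centre of bay 4, like bay 1 and 138 beyond it along the rack's x
- comb1: a washed julienne-comb cassette of the slicer, loose on the drying mat (or absent): a grey plastic bar 93 long (its y) x 26 wide (its x) x 8 thick with small steel comb teeth on top, and in its middle an upright grip fin 24 (y) x 12 (x) whose top is 48 above the underside; pinch the fin across its 12 mm at 30 to 44 above the underside. Origin: centre of the underside, z up. 70 g. A half turn about z makes no difference.
- comb2: a washed julienne-comb cassette of the slicer, loose on the drying mat (or absent): a grey plastic bar 93 long (its y) x 26 wide (its x) x 8 thick with small steel comb teeth on top, and in its middle an upright grip fin 24 (y) x 12 (x) whose top is 48 above the underside; pinch the fin across its 12 mm at 30 to 44 above the underside. Origin: centre of the underside, z up. 70 g. A half turn about z makes no difference.
- comb3: a washed julienne-comb cassette of the slicer, loose on the drying mat (or absent): a grey plastic bar 93 long (its y) x 26 wide (its x) x 8 thick with small steel comb teeth on top, and in its middle an upright grip fin 24 (y) x 12 (x) whose top is 48 above the underside; pinch the fin across its 12 mm at 30 to 44 above the underside. Origin: centre of the underside, z up. 70 g. A half turn about z makes no difference.
- stored1: a cassette of the same kind and size that is already snapped home in bay 1 at the start, or absent (then bay 1 is free); exactly one of the four is there. Origin: centre of its underside. To be left where it is.
- stored2: a cassette of the same kind and size that is already snapped home in bay 2 at the start, or absent (then bay 2 is free); exactly one of the four is there. Origin: centre of its underside. To be left where it is.
- stored3: a cassette of the same kind and size that is already snapped home in bay 3 at the start, or absent (then bay 3 is free); exactly one of the four is there. Origin: centre of its underside. To be left where it is.
- stored4: a cassette of the same kind and size that is already snapped home in bay 4 at the start, or absent (then bay 4 is free); exactly one of the four is there. Origin: centre of its underside. To be left where it is.
- mat: grey ribbed drying mat, 124 (x) x 178 (y) x 4 thick, fixed, left of the rack; the cassettes lie on it. Behind it stands a fixed brown clipboard, 310 high, leaning towards the robot: foot from (0.61, 0.22) to (0.715, 0.025), top edge from (0.55, 0.19) to (0.66, -0.005) (m, robot frame). Pass from mat to rack round its near side (x below 0.47). Origin: centre of its underside.
- spoon: bystander: measuring spoon, 132 long, lying behind the mat
- probe: bystander: probe thermometer, 174 x 22 x 14, to the right
- timer: bystander: round kitchen timer, 68 across, 36 high
- tape_roll: bystander: roll of tape, 100 across, 25 high
- marker: bystander: marker pen, 135 long, 17 thick

How it is judged:
On the way, in this order (a step that is already met when the one before it is completed fails the run):
1. the plunger rests by itself in its rest notch, retracted, the keeper not yet moved (value of joint bolt between 0.0098 and 0.0135 m and value of joint tee above 1.15 rad and contact force between the fingers and tee below 0.05 N and value of joint keeper below 0.004 m), for 0.3 s.
2. the keeper is slid open, the plunger still resting in its notch (value of joint bolt between 0.0098 and 0.0135 m and value of joint tee above 1.15 rad and value of joint keeper above 0.0165 m), for 0.2 s.
3. every cassette from the mat is snapped home in a bay and let go, keeper open and plunger still in its notch ((distance between comb1 and bay1 below 0.005 m or distance between comb1 and bay2 below 0.005 m or distance between comb1 and bay3 below 0.005 m or distance between comb1 and bay4 below 0.005 m) and angle between each of comb1, comb2, comb3's own z axis and vertical below 0.06 rad and (distance between comb2 and bay1 below 0.005 m or distance between comb2 and bay2 below 0.005 m or distance between comb2 and bay3 below 0.005 m or distance between comb2 and bay4 below 0.005 m) and (distance between comb3 and bay1 below 0.005 m or distance between comb3 and bay2 below 0.005 m or distance between comb3 and bay3 below 0.005 m or distance between comb3 and bay4 below 0.005 m) and contact force between the fingers and comb1 below 0.05 N and contact force between the fingers and comb2 below 0.05 N and contact force between the fingers and comb3 below 0.05 N and value of joint bolt between 0.0098 and 0.0135 m and value of joint tee above 1.15 rad and value of joint keeper above 0.014 m), for 0.3 s.
4. the keeper is shut over the cassettes, the plunger still in its notch ((distance between comb1 and bay1 below 0.005 m or distance between comb1 and bay2 below 0.005 m or distance between comb1 and bay3 below 0.005 m or distance between comb1 and bay4 below 0.005 m) and angle between each of comb1, comb2, comb3's own z axis and vertical below 0.06 rad and (distance between comb2 and bay1 below 0.005 m or distance between comb2 and bay2 below 0.005 m or distance between comb2 and bay3 below 0.005 m or distance between comb2 and bay4 below 0.005 m) and (distance between comb3 and bay1 below 0.005 m or distance between comb3 and bay2 below 0.005 m or distance between comb3 and bay3 below 0.005 m or distance between comb3 and bay4 below 0.005 m) and value of joint bolt between 0.0098 and 0.0135 m and value of joint tee above 1.15 rad and value of joint keeper below 0.002 m), for 0.2 s.
At the end, for the whole second after the job is handed in: every cassette that lay on the mat, and the one already stored, lies flat in a bay within 5 mm of its seat; the keeper is shut (within 2 mm), the bolt is fully down through it (within 2 mm) with the T-handle turned back home; all released and at rest ((distance between comb1 and bay1 below 0.005 m or distance between comb1 and bay2 below 0.005 m or distance between comb1 and bay3 below 0.005 m or distance between comb1 and bay4 below 0.005 m) and angle between each of comb1, comb2, comb3, stored1, stored2, stored3, stored4's own z axis and vertical below 0.06 rad and (distance between comb2 and bay1 below 0.005 m or distance between comb2 and bay2 below 0.005 m or distance between comb2 and bay3 below 0.005 m or distance between comb2 and bay4 below 0.005 m) and (distance between comb3 and bay1 below 0.005 m or distance between comb3 and bay2 below 0.005 m or distance between comb3 and bay3 below 0.005 m or distance between comb3 and bay4 below 0.005 m) and (distance between stored1 and bay1 below 0.005 m or distance between stored1 and bay2 below 0.005 m or distance between stored1 and bay3 below 0.005 m or distance between stored1 and bay4 below 0.005 m) and (distance between stored2 and bay1 below 0.005 m or distance between stored2 and bay2 below 0.005 m or distance between stored2 and bay3 below 0.005 m or distance between stored2 and bay4 below 0.005 m) and (distance between stored3 and bay1 below 0.005 m or distance between stored3 and bay2 below 0.005 m or distance between stored3 and bay3 below 0.005 m or distance between stored3 and bay4 below 0.005 m) and (distance between stored4 and bay1 below 0.005 m or distance between stored4 and bay2 below 0.005 m or distance between stored4 and bay3 below 0.005 m or distance between stored4 and bay4 below 0.005 m) and value of joint each of keeper, bolt below 0.002 m and value of joint tee below 0.25 rad and linear speed of each of comb1, comb2, comb3 below 0.02 m/s); the robot touches nothing.
It fails at once if a bystander beside the work is shifted more than 5 cm (distance of any of spoon, probe, timer, tape_roll, marker from where it was at the start of the episode above 0.05 m).
It fails at once if the cassette that was already stored is taken out of its bay (distance of any of stored1, stored2, stored3, stored4 from where it was at the start of the episode above 0.015 m).
Of comb1, comb2, comb3 only 2 to 3 are there at a start; the rules pass over those that are not, and their reading is None.
Of stored1, stored2, stored3, stored4 only 1 to 1 are there at a start; the rules pass over those that are not, and their reading is None.
At some moment in a run one of comb1, comb2, comb3 may be knocked a few centimetres aside while the robot is not near it.
Once in a run the grip may slacken for a moment while it holds something.
It also fails if it takes over 208 s, if anything falls off the work surface, if the arm or the gripper's body presses on something with over 40 N, if the wrist force passes 120 N, or if a joint passes its speed limit or range.

## Robot

A 7-joint arm with a two-finger parallel gripper is mounted at the origin on a cart in front of the work surface, level with it; the furniture and walls round the work are solid. World frame = base frame: x ahead of the robot, y to its left, z up, the work surface at z = 0. Lengths are in m, angles in rad, forces in N, time in s.
With the tool pointing down it reaches from about 0.4 to 0.85 m from the base axis. Payload 4.5 kg.
Tool frame: the origin (TCP) lies on the centre line of the jaws, within the pads' length; the fingertips stand ahead of it and the grasp point (between the pads) lies 3 mm ahead of it (r.finger_overhang is the z of the fingertips in the tool frame, in m); z points along the fingers, y is the direction in which the jaws open and shut (so a half turn about z gives the same grasp; the last joint's range is limited). The gripper opens to 88 mm and grips with 3 to 60 N. Pads are 18 mm wide; open, the fingers measure 123 mm over their backs; the gripper's body (75 mm by 187 mm) begins 45 mm behind the grasp point.
Start: joints at [-0.742, 0.689, -0.195, 1.565, 0.157, 0.902, -0.215], TCP at [0.446, 0.438, 0.261] pointing down, gripper open.
Joint ranges: [-3.01, 3.01], [-0.46, 2.08], [-1.47, 1.51], [0.13, 2.56], [-1, 4.14], [0.04, 2.09], [-2.66, 2.66]. Speed limits (rad/s): [2.57, 2.57, 3.14, 3.14, 3.14, 3.14, 3.14].

## Interface

Orientations are given as a unit quaternion [x, y, z, w].
In Python, from plant import get_state, snapshot, camera_model, workorder, boxes_of, mark_of, r gives the robot as it stands.
- The arm moves only by the tool jog_arm, never from a script. Its argument "rows" is a list of rows, each a list of 2 entries, a list of its own where there are three numbers: the shift along the tool's x, y, z normalised to -1 to 1, where 1 is 75 cm, then the turn about the tool's z normalised to -1 to 1, where 1 is 2 rad. A call has 1 to 20 rows; each row is the pose to reach, as a shift and turn from the pose commanded when the call began, along the tool's axes at that moment; what a row does not reach only later rows make up. A row lasts 1/12 s, in which the tool goes at most 41.7 mm and 7.16 degrees, less where a joint would pass 70% of its speed; a pose out of reach is approached as far as the arm can. A call with a number of a shift or a turn outside -1 to 1 is refused whole. A call with a gripper value outside its range is refused whole. "gripper" is the finger opening in mm, from 0 to 88.1, set as the call begins (left out, the last holds). The fingers move at their own pace and stop on an object; "newtons" is the grip in N (left out, the last holds). Time passes only in rows, so rows that repeat a pose let the fingers close. It gives the time, the measured TCP pose, the force and the opening at its end, in the units of the state.
- get_state(): the state, without advancing time (a new reading comes with each control period).
- snapshot(name): name is "side" or "top"; returns the picture (400x640x3 uint8, red, green, blue); there is no depth.
- camera_model(name): a dict with "mtx" (3x3 intrinsics, pixels), "extrinsics" (4x4, takes a point from camera to world coordinates). Camera axes: x right, y up, looking along -z (the intrinsics and any distortion apply to the point x, -y, -z); pixel columns grow to the right and rows downward; lengths in m; the calibration is good to about 2 mm. A picture is of the moment at which its call begins. camera_model takes no time and is no camera call.
- workorder.finish_job(): hands the job in, once; it reports no verdict.
Trained networks look in the newest picture that a camera, given by its name, has taken for a name from the list of things; names that differ only in an ending like _2 or _b are one class to them, and where a whole thing is asked for, a point or a joint stands for the part that bears it (a point fixed in the world has none). Each returns a list of dicts, best first, with "p" (0 to 1); they miss things now and then, are a little off and sometimes report something else, mostly with a low value. They report only what shows in the picture. A call takes as long as a camera call.
- boxes_of(thing, camera): "rect" ([left, top, right, bottom] in pixels, round what is visible of it).
- mark_of(thing, camera): "pixel" ([row, column] in pixels: a listed point, or the origin of a listed thing).
The state is a dict: "clock": time; "q": joint angles; "qd": joint speeds; "joint_torque": joint torques, N m; "tool_pos": TCP position; "eef_rot": TCP orientation; "contact_force": force on the tool from outside, world axes, zero at the start; "moment": the same for the moment, N m; "opening": opening from 0.0 (shut) to 1.0 (fully open).
Only numpy, scipy, OpenCV 4.12 (cv2) and the standard library are available. Lean on these libraries where they do the work, as an engineer would, in place of code of your own. Each camera call takes 0.05 s, during which the arm holds its last target.

## Working session

There is one attempt and no reset: what is moved stays moved. The work goes in short steps, Python scripts to look and compute and a tool call to move; the robot and the scene stay as the last step left them, time stands still between calls to the robot, and variables do not carry over. Pictures are saved under pics/ and viewed, and the job is handed in when it is done.

Besides the shell and the picture viewer there is one more tool, called after ">>>" as name([rows], argument=value, ...), one row to a line, values as JSON. jog_arm: Moves the arm, as the interface text tells. Scaled input: -1 to 1 covers 75 cm each way for a shift and 2 rad each way for a turn. Its arguments: {"type":"object","properties":{"rows":{"type":"array"},"gripper":{"type":"number"},"newtons":{"type":"number"}},"required":["rows"]}

```bash
ls; mkdir -p pics; cat > h.py <<'E'
import numpy as np, cv2
from plant import get_state, snapshot, camera_model, workorder, boxes_of, mark_of, r
def snap(c,n):
    im=snapshot(c); cv2.imwrite(f'pics/{n}.png',im[:,:,::-1]); return im
def ray(c,px):  # px=[row,col]
    m=camera_model(c);K=np.array(m['mtx'],float);T=np.array(m['extrinsics'],float)
    d=m.get('dist',m.get('distortion'))
    p=np.array([[[px[1],px[0]]]],float)
    u=cv2.undistortPoints(p,K,None if d is None else np.array(d,float))[0,0]
    v=T[:3,:3]@np.array([u[0],-u[1],-1]); return T[:3,3],v
def atz(c,px,z):
    o,v=ray(c,px); return o+v*(z-o[2])/v[2]
def proj(c,P):
    m=camera_model(c);K=np.array(m['mtx'],float);T=np.array(m['extrinsics'],float)
    q=T[:3,:3].T@(np.array(P)-T[:3,3]); u=K@np.array([q[0],-q[1],-q[2]]); return u[1]/u[2],u[0]/u[2]
def tri(a,b):
    (o1,v1),(o2,v2)=a,b; v1=v1/np.linalg.norm(v1);v2=v2/np.linalg.norm(v2)
    A=np.stack([v1,-v2],1); s=np.linalg.lstsq(A,o2-o1,rcond=None)[0]
    p,q=o1+s[0]*v1,o2+s[1]*v2; return (p+q)/2,np.linalg.norm(p-q)
E
python3 - <<'E'
from h import *
s=get_state(); print(s['clock'],s['tool_pos'],s['eef_rot'],s['contact_force'],s['opening'],r.finger_overhang)
for c in('side','top'):
    m=camera_model(c); print(c,{k:np.round(np.array(v),3).tolist() for k,v in m.items()})
    snap(c,c+'0')
    for t in ['rack','tee_grip','keeper_grip','bay1','bay2','bay3','bay4','comb1','stored1','mat']:
        try: print(t,[(np.round(d['pixel'],1).tolist(),round(d['p'],2)) for d in mark_of(t,c)][:5])
        except Exception as e: print(t,e)
print(get_state()['clock'])
E
```

```text
pics
0.0 [0.44567897 0.4373344  0.25991518] [ 3.86966819e-01  9.22093183e-01 -8.69569889e-04 -2.93151139e-04] [ 0.27658863 -0.38245186  0.53540596] 1.0013721209529771 0.022
side {'mtx': [[461.821, 0.0, 320.536], [0.0, 461.821, 197.506], [0.0, 0.0, 1.0]], 'extrinsics': [[-0.931, 0.118, -0.346, 0.064], [-0.365, -0.339, 0.867, 1.003], [-0.015, 0.933, 0.359, 0.521], [0.0, 0.0, 0.0, 1.0]]}
rack [([221.1, 309.5], 0.97), ([247.8, 259.8], 0.63)]
tee_grip [([200.9, 347.4], 0.64)]
keeper_grip [([198.5, 351.0], 0.74)]
bay1 [([215.4, 326.6], 0.91), ([210.2, 286.7], 0.91), ([213.1, 312.7], 0.65), ([210.5, 294.3], 0.57)]
bay2 [([215.4, 326.6], 0.91), ([210.2, 286.7], 0.91), ([213.1, 312.7], 0.65), ([210.5, 294.3], 0.57)]
bay3 [([215.4, 326.6], 0.91), ([210.2, 286.7], 0.91), ([213.1, 312.7], 0.65), ([210.5, 294.3], 0.57)]
bay4 [([215.4, 326.6], 0.91), ([210.2, 286.7], 0.91), ([213.1, 312.7], 0.65), ([210.5, 294.3], 0.57)]
comb1 [([258.8, 313.9], 0.62), ([245.0, 319.1], 0.5)]
stored1 [([212.0, 278.9], 0.51)]
mat [([256.1, 311.3], 0.86), ([203.7, 349.1], 0.66)]
top {'mtx': [[439.213, 0.0, 321.389], [
[... 270 characters left out ...]
1)]
bay1 [([192.5, 314.9], 0.95), ([156.2, 313.8], 0.88), ([174.2, 315.4], 0.82), ([209.2, 311.6], 0.67), ([227.9, 201.6], 0.62)]
bay2 [([192.5, 314.9], 0.95), ([156.2, 313.8], 0.88), ([174.2, 315.4], 0.82), ([209.2, 311.6], 0.67), ([227.9, 201.6], 0.62)]
bay3 [([192.5, 314.9], 0.95), ([156.2, 313.8], 0.88), ([174.2, 315.4], 0.82), ([209.2, 311.6], 0.67), ([227.9, 201.6], 0.62)]
bay4 [([192.5, 314.9], 0.95), ([156.2, 313.8], 0.88), ([174.2, 315.4], 0.82), ([209.2, 311.6], 0.67), ([227.9, 201.6], 0.62)]
comb1 [([226.6, 204.3], 0.79), ([172.7, 231.7], 0.69), ([228.2, 224.6], 0.62), ([227.5, 248.4], 0.57)]
stored1 [([155.6, 314.7], 0.94), ([142.4, 370.1], 0.45)]
mat [([223.8, 226.1], 0.77)]
1.1
```

```bash
python3 - <<'E'
import cv2
a=cv2.imread('pics/top0.png'); cv2.imwrite('pics/top0c.png',cv2.resize(a[120:290,170:370],None,fx=4,fy=4,interpolation=cv2.INTER_CUBIC)[:600] if 0 else cv2.resize(a[125:275,170:370],None,fx=4,fy=4,interpolation=cv2.INTER_CUBIC))
b=cv2.imread('pics/side0.png'); cv2.imwrite('pics/side0c.png',cv2.resize(b[160:310,220:420],None,fx=4,fy=4,interpolation=cv2.INTER_CUBIC))
E
```

```text
(no output)
```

View pics/top0.png

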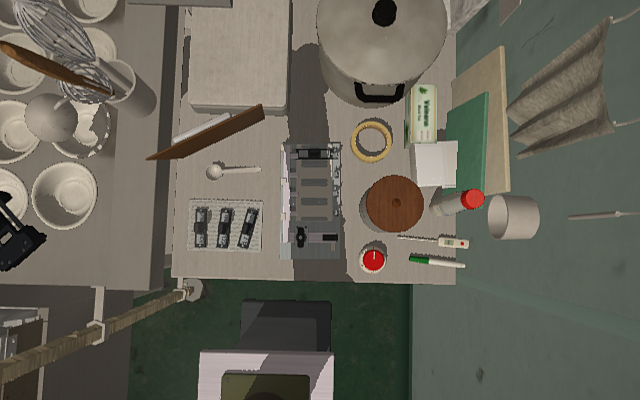

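View pics/side0.png

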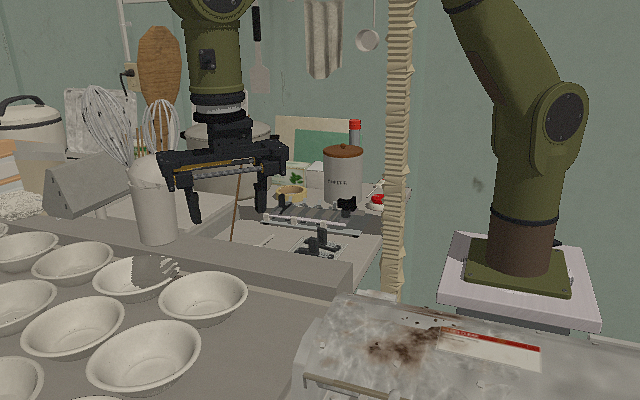

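```bash
sleep 0
```

```text
(no output)
```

View pics/top0c.png

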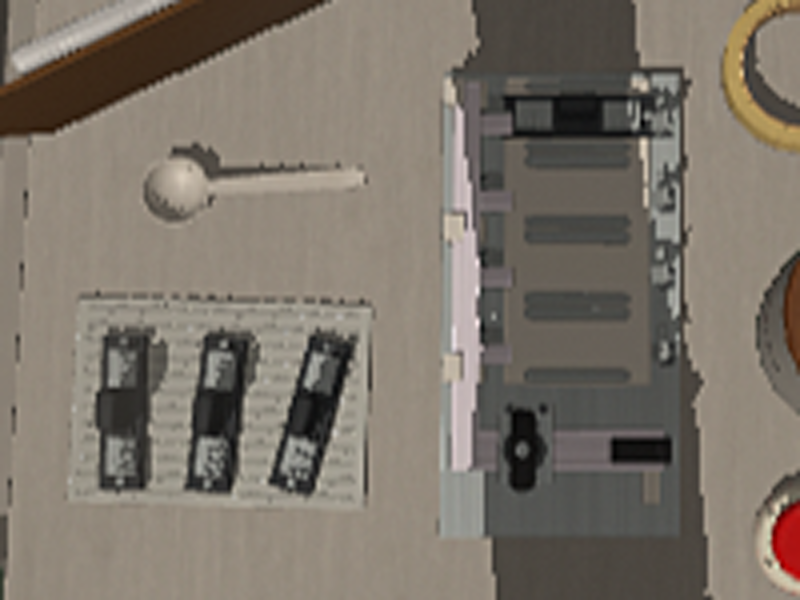

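View pics/side0c.png

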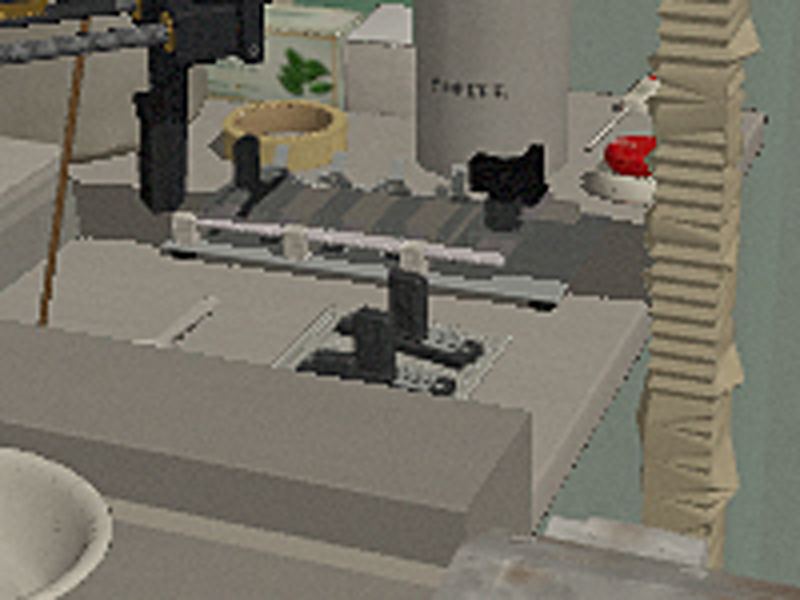

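```bash
python3 - <<'E'
from h import *
from collections import defaultdict
D=defaultdict(list)
for i in range(5):
    im=snapshot('top')
    for t in ['tee_grip','keeper_grip','bay1','comb1','stored1']:
        for d in mark_of(t,'top'):
            if d['p']>.4: D[t].append(d['pixel'])
Z=dict(tee_grip=.074,keeper_grip=.052,bay1=.014,comb1=.004,stored1=.014)
for t in D:
    P=np.array(D[t]); used=np.zeros(len(P),bool)
    for i in range(len(P)):
        if used[i]: continue
        m=(np.linalg.norm(P-P[i],axis=1)<5)&~used; used|=m
        c=P[m].mean(0); w=atz('top',c,Z[t]); print(t,m.sum(),c.round(1),P[m].std(0).round(1),w.round(4))
def cp(u,v,z): 
    return atz('top',[125+(v+.5)/4-.5,170+(u+.5)/4-.5],z)
for n,u,v,z in [('tee',524,449,.082),('kg',641,450,.062),('bl',440,535,.01),('br',680,535,.01),('tr',684,70,.01),('tl',443,70,.01),
   ('c1 bar top',123,332,.012),('c1 bar bot',122,491,.012),('c2t',226,335,.012),('c2b',210,491,.012),('c3t',334,335,.012),('c3b',293,493,.012),
   ('fin1',122,409,.052),('fin2',216,411,.052),('fin3',312,410,.052),('st fin',579,114,.062),('stL',507,117,.022),('stR',650,117,.022)]:
    print(n,cp(u,v,z).round(4))
print(get_state()['clock'])
E
```

```text
tee_grip 4 [238.7 300.9] [0.1 0.9] [ 0.4203 -0.0758  0.074 ]
tee_grip 1 [171.9 311.5] [0. 0.] [ 0.5728 -0.0952  0.074 ]
tee_grip 1 [228.8 201.8] [0. 0.] [0.4363 0.1474 0.074 ]
tee_grip 1 [191.1 314.7] [0. 0.] [ 0.529  -0.1038  0.074 ]
keeper_grip 4 [237.  329.4] [0.9 1.7] [ 0.4258 -0.1407  0.052 ]
keeper_grip 1 [172.2 313.2] [0. 0.] [ 0.5755 -0.099   0.052 ]
keeper_grip 1 [156.6 313.4] [0. 0.] [ 0.6123 -0.0983  0.052 ]
keeper_grip 1 [227.1 224.6] [0. 0.] [0.4419 0.101  0.052 ]
bay1 5 [210.5 312.1] [0.5 1.1] [ 0.4883 -0.0989  0.014 ]
bay1 4 [155.6 315.1] [0.6 1.4] [ 0.6218 -0.1022  0.014 ]
bay1 4 [173.4 314.4] [1.1 1.2] [ 0.5781 -0.1017  0.014 ]
bay1 5 [192.5 315.8] [1.1 0.4] [ 0.5319 -0.1064  0.014 ]
bay1 1 [155.2 311.3] [0. 0.] [ 0.6226 -0.0929  0.014 ]
bay1 1 [256.9 368.8] [0. 0.] [ 0.3813 -0.2373  0.014 ]
bay1 1 [173.5 311.3] [0. 0.] [ 0.5778 -0.0942  0.014 ]
bay1 1 [171.2 231.4] [0. 0.] [0.5775 0.0986 0.014 ]
bay1 1 [239.6 433.5] [0. 0.] [ 0.4267 -0.3921  0.014 ]
comb1 5 [228.1 202.5] [0.7 1.2] [0.4388 0.1635 0.004 ]
comb1 5 [226.5 225.3] [1.6 1.1] [0.4441 0.1092 0.004 ]
comb1 4 
[... 276 characters left out ...]
 1 [238.2 431.9] [0. 0.] [ 0.43   -0.3909  0.004 ]
stored1 5 [156.2 313.2] [0.9 1.9] [ 0.6204 -0.0975  0.014 ]
stored1 1 [235.1 329. ] [0. 0.] [ 0.4305 -0.141   0.014 ]
tee [ 0.4244 -0.0753  0.082 ]
kg [ 0.4257 -0.1415  0.062 ]
bl [ 0.3719 -0.0247  0.01  ]
br [ 0.3757 -0.168   0.01  ]
tr [ 0.6579 -0.1636  0.01  ]
tl [ 0.6533 -0.0165  0.01  ]
c1 bar top [0.4875 0.1691 0.012 ]
c1 bar bot [0.3928 0.1649 0.012 ]
c2t [0.4875 0.1075 0.012 ]
c2b [0.3942 0.1127 0.012 ]
c3t [0.4894 0.0429 0.012 ]
c3b [0.3944 0.0634 0.012 ]
fin1 [0.4408 0.157  0.052 ]
fin2 [0.4412 0.1032 0.052 ]
fin3 [0.4433 0.0482 0.052 ]
st fin [ 0.6187 -0.1004  0.062 ]
stL [ 0.6232 -0.057   0.022 ]
stR [ 0.6259 -0.1431  0.022 ]
2.6
```

```bash
python3 - <<'E'
from h import *
S=np.mean([snapshot('top').astype(float) for i in range(6)],0); np.save('top_avg.npy',S)
a=S[:,:,::-1].clip(0,255).astype(np.uint8)
a=np.clip(a.astype(float)*1.8,0,255).astype(np.uint8)
cv2.imwrite('pics/tk.png',cv2.resize(a[220:260,285:350],None,fx=12,fy=12,interpolation=cv2.INTER_NEAREST))
cv2.imwrite('pics/cm.png',cv2.resize(a[200:255,190:262],None,fx=10,fy=10,interpolation=cv2.INTER_NEAREST))
s=get_state();print(s['clock'],s['tool_pos'],s['eef_rot'])
s=get_state();print(s['clock'],s['tool_pos'])
E
```

```text
2.9 [0.44607225 0.43781578 0.26073936] [3.86996881e-01 9.22081023e-01 3.27131121e-05 1.14341356e-05]
2.9 [0.44607225 0.43781578 0.26073936]
```

View pics/tk.png

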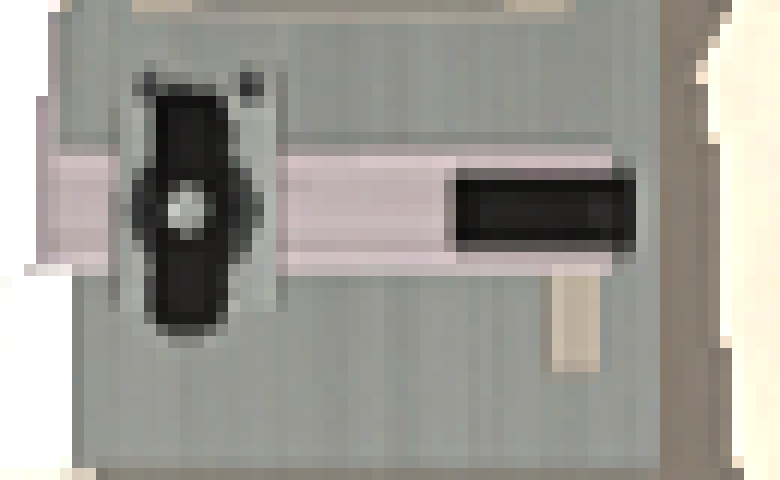

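View pics/cm.png

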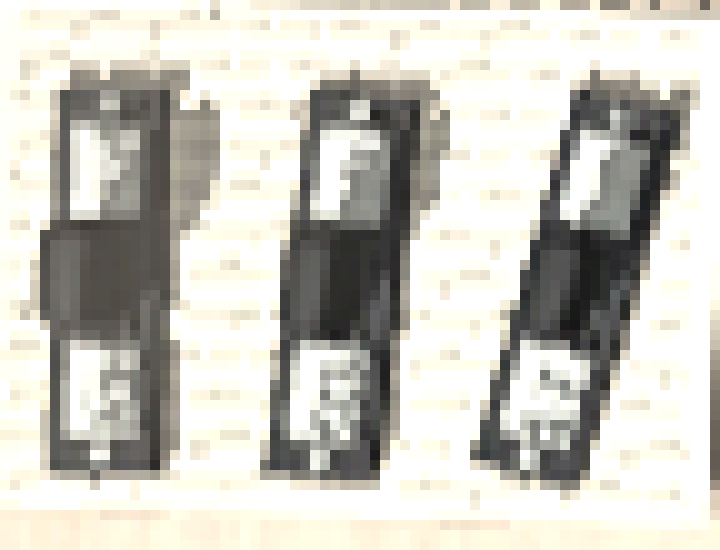

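```bash
cat >> h.py <<'E'
def mv(pos,jaw,ret=False):
    """row entry to reach TCP pos with jaw direction angle jaw (deg, mod 180) """
    from scipy.spatial.transform import Rotation as R
    s=get_state(); q=R.from_quat(s['eef_rot']); d=q.inv().apply(np.array(pos)-s['tool_pos'])
    y=q.apply([0,1,0]); a=np.degrees(np.arctan2(y[1],y[0])); t=a-jaw   # + about tool z (down) = cw
    print('now',s['clock'],s['tool_pos'].round(4),'jaw',round(a,2),'row',(d/.75).round(4),'turn deg',round(t,2),'norm',round(np.radians(t)/2,4),'J',np.round(s['q'],2))
E
python3 - <<'E'
from h import *
def f(u,v,s,r0,c0,z): return atz('top',[r0+v/s-.5,c0+u/s-.5],z)
print('tee',f(187,211,12,220,285,.084).round(4),'kg',f(541,210,12,220,285,.062).round(4))
for n,a,b in [(1,(110,98),(100,455)),(2,(360,110),(319,455)),(3,(617,115),(530,455))]:
    A=f(*a,10,200,190,.012);B=f(*b,10,200,190,.012);d=A-B
    print(n,((A+B)/2).round(4),np.linalg.norm(d).round(4),np.degrees(np.arctan2(d[1],d[0])).round(2))
# stored screws, rack corners
S=np.load('top_avg.npy')[:,:,::-1]
a=np.clip(S*1.8,0,255).astype(np.uint8)
cv2.imwrite('pics/bays.png',cv2.resize(a[138:222,278:345],None,fx=7,fy=7,interpolation=cv2.INTER_NEAREST))
mv([.424,-.0755,.15],91.4)
E
```

```text
tee [ 0.4239 -0.0742  0.084 ] kg [ 0.4259 -0.1408  0.062 ]
1 [0.4409 0.1676 0.012 ] 0.0851 1.32
2 [0.4411 0.1118 0.012 ] 0.0827 -4.11
3 [0.4421 0.0559 0.012 ] 0.0835 -11.98
now 2.9 [0.4461 0.4378 0.2607] jaw 44.46 row [-0.4678 -0.5004  0.1476] turn deg -46.94 norm -0.4096 J [-0.74  0.69 -0.19  1.57  0.16  0.9  -0.22]
```

View pics/bays.png

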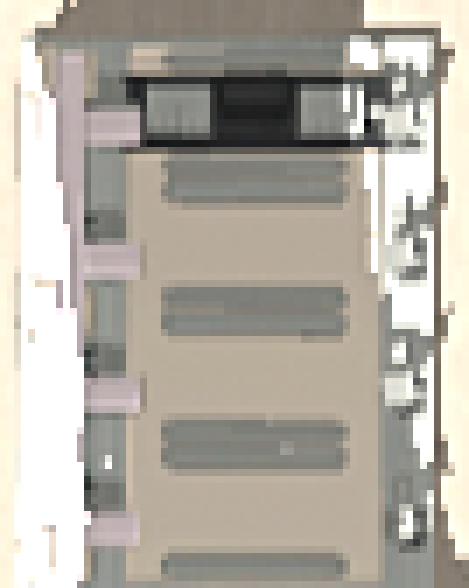

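```bash
python3 - <<'E'
from h import *
def f(u,v,z): return atz('top',[138+v/7-.5,278+u/7-.5],z)
for z in (.014,.022,.03):
  print(z,[f(255,v,z).round(4)[:2] for v in (180,312,444,565)])
print('tan L/R at .014',f(128,380,.014),f(384,380,.014))
print('stored bar',f(128,113,.022),f(392,113,.022), f(255,77,.022),f(255,152,.014))
print('fin',f(255,77,.062),f(216,90,.062),f(300,90,.062))
E
```

```text
0.014 [array([ 0.6031, -0.0998]), array([ 0.5571, -0.1012]), array([ 0.5114, -0.1025]), array([ 0.4698, -0.1038])]
0.022 [array([ 0.6018, -0.0999]), array([ 0.5561, -0.1012]), array([ 0.5108, -0.1026]), array([ 0.4695, -0.1038])]
0.03 [array([ 0.6004, -0.0999]), array([ 0.5551, -0.1013]), array([ 0.5101, -0.1026]), array([ 0.4691, -0.1038])]
tan L/R at .014 [ 0.53223319 -0.05819811  0.014     ] [ 0.53484485 -0.14632328  0.014     ]
stored bar [ 0.62371439 -0.05552873  0.022     ] [ 0.62654364 -0.14638336  0.022     ] [ 0.63763352 -0.09883375  0.022     ] [ 0.61292579 -0.09955845  0.014     ]
fin [ 0.62948894 -0.09906909  0.062     ] [ 0.6247206  -0.08628408  0.062     ] [ 0.62559055 -0.11410351  0.062     ]
```

>>> jog_arm([
  [[-0.1,-0.12,0],-0.1],
  [[-0.2,-0.25,0.0],-0.2],
  [[-0.3,-0.37,0.05],-0.3],
  [[-0.4,-0.45,0.1],-0.4],
  [[-0.4678,-0.5004,0.12],-0.4096],
  [[-0.4678,-0.5004,0.14],-0.4096],
  [[-0.4678,-0.5004,0.14],-0.4096],
  [[-0.4678,-0.5004,0.14],-0.4096],
  [[-0.4678,-0.5004,0.14],-0.4096],
  [[-0.4678,-0.5004,0.14],-0.4096],
  [[-0.4678,-0.5004,0.14],-0.4096],
  [[-0.4678,-0.5004,0.14],-0.4096],
  [[-0.4678,-0.5004,0.14],-0.4096],
  [[-0.4678,-0.5004,0.14],-0.4096],
  [[-0.4678,-0.5004,0.14],-0.4096],
  [[-0.4678,-0.5004,0.14],-0.4096],
  [[-0.4678,-0.5004,0.14],-0.4096],
  [[-0.4678,-0.5004,0.14],-0.4096],
], gripper=45, newtons=10)

```text
clock: 4.4
tool_pos: [0.4245, -0.0739, 0.1561]
eef_rot: [-0.014, 1.0, 0.0, 0.001]
contact_force: [0.1, 0.3, 0.4]
opening: 0.512
```

```bash
python3 - <<'E'
from h import *
mv([.424,-.0745,.078],91.5)
E
```

```text
now 4.4 [ 0.4245 -0.0739  0.1561] jaw 91.57 row [ 0.0009 -0.0009  0.1042] turn deg 0.07 norm 0.0006 J [ 0.28  0.66 -0.34  2.23  0.65  0.34  0.99]
```

>>> jog_arm([
  [[0.0008,-0.0009,0.04],0],
  [[0.0008,-0.0009,0.08],0],
  [[0.0008,-0.0009,0.1042],0],
  [[0.0008,-0.0009,0.1042],0],
  [[0.0008,-0.0009,0.1042],0],
])

```text
clock: 4.82
tool_pos: [0.4232, -0.075, 0.0773]
eef_rot: [-0.014, 1.0, -0.0, -0.001]
contact_force: [-0.5, -0.2, 1.3]
opening: 0.513
```

>>> jog_arm([
  [[0,0,0],0],
  [[0,0,0],0],
  [[0,0,0],0],
  [[0,0,0],0],
  [[0,0,0],0],
  [[0,0,0],0],
], gripper=0, newtons=5)

```text
clock: 5.32
tool_pos: [0.4239, -0.0738, 0.0783]
eef_rot: [-0.013, 1.0, 0.002, 0.001]
contact_force: [-1.5, 5.5, 7.5]
opening: 0.162
```

```bash
python3 - <<'E'
from h import *
s=get_state(); print(s['tool_pos'],s['contact_force'],s['moment'],s['opening']*88.1)
for c in('side','top'):
    im=snap(c,c+'1')
a=cv2.imread('pics/side1.png');cv2.imwrite('pics/side1c.png',cv2.resize(a[140:250,270:420],None,fx=5,fy=5))
E
```

```text
[ 0.42387246 -0.07383496  0.07831878] [-1.47357135  5.5359035   7.483908  ] [ 1.28707241  0.20974077 -0.02964563] 14.239042624986473
```

View pics/side1c.png

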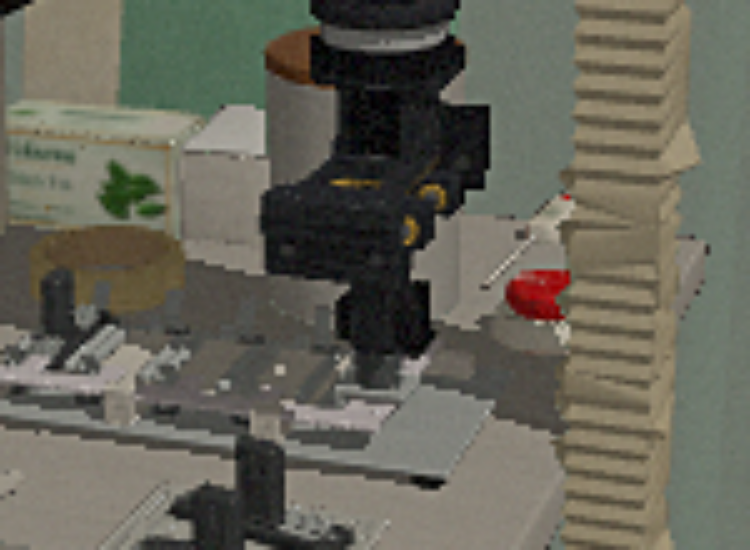

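>>> jog_arm([
  [[0,0.0014,0],0],
  [[0,0.0014,0],0],
  [[0,0.0014,0],0],
  [[0,0.0014,-0.006],0],
  [[0,0.0014,-0.012],0],
  [[0,0.0014,-0.018],0],
  [[0,0.0014,-0.0225],0],
  [[0,0.0014,-0.0225],0],
  [[0,0.0014,-0.0225],0],
], newtons=40)

```text
clock: 6.17
tool_pos: [0.4238, -0.0738, 0.0946]
eef_rot: [-0.013, 1.0, 0.001, 0.001]
contact_force: [1.6, 5.9, -12.2]
opening: 0.156
```

```bash
python3 - <<'E'
from h import *
mv([.424,-.0745,.078],91.5)
s=get_state(); print(s['tool_pos'],s['contact_force'],s['moment'],s['opening']*88.1)
for c in('side','top'):
    im=snap(c,c+'2')
a=cv2.imread('pics/side2.png');cv2.imwrite('pics/side2c.png',cv2.resize(a[140:250,270:420],None,fx=5,fy=5))
E
```

```text
now 6.1667 [ 0.4238 -0.0738  0.0946] jaw 91.46 row [-0.0002 -0.001   0.0222] turn deg -0.04 norm -0.0003 J [ 0.15  0.79 -0.13  2.27  0.81  0.12  0.84]
[ 0.42382763 -0.07378268  0.09463223] [  1.58436061   5.90221491 -12.17011304] [ 1.28374051 -0.2341629   0.01754216] 13.731451295195352
```

View pics/side2c.png

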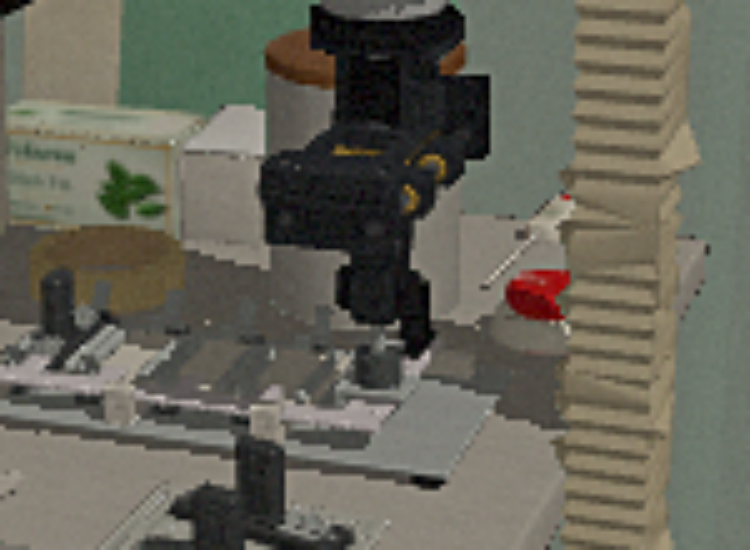

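>>> jog_arm([
  [[0,0,0],-0.055],
  [[0,0,0],-0.11],
  [[0,0,0],-0.165],
  [[0,0,0],-0.22],
  [[0,0,0],-0.275],
  [[0,0,0],-0.33],
  [[0,0,0],-0.385],
  [[0,0,0],-0.44],
  [[0,0,0],-0.495],
  [[0,0,0],-0.55],
  [[0,0,0],-0.605],
  [[0,0,0],-0.66],
  [[0,0,0],-0.66],
  [[0,0,0],-0.66],
])

```text
clock: 7.43
tool_pos: [0.4243, -0.0745, 0.0945]
eef_rot: [-0.623, 0.782, 0.0, 0.001]
contact_force: [2.2, 4.6, -11.4]
opening: 0.158
```

```bash
python3 - <<'E'
from h import *
mv([.424,-.0745,.078],166.5)
s=get_state(); print(s['tool_pos'],s['contact_force'],s['moment'],s['opening']*88.1)
for c in('side','top'):
    im=snap(c,c+'3')
a=cv2.imread('pics/side3.png');cv2.imwrite('pics/side3c.png',cv2.resize(a[140:250,270:420],None,fx=5,fy=5))
E
```

```text
now 7.4333 [ 0.4243 -0.0745  0.0945] jaw 167.03 row [0.0002 0.0004 0.022 ] turn deg 0.53 norm 0.0047 J [ 0.33  0.82 -0.43  2.26  1.23  0.33  1.74]
[ 0.42427434 -0.07448482  0.09450994] [  2.23990326   4.63402167 -11.37540758] [ 1.18633834 -0.45205282  0.02346261] 13.878910822574102
```

View pics/side3c.png

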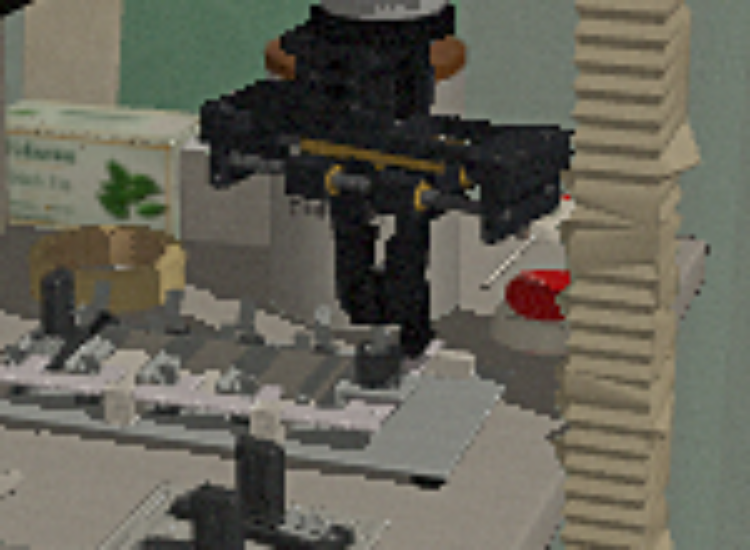

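>>> jog_arm([
  [[0,0,0.003],0],
  [[0,0,0.006],0],
  [[0,0,0.0065],0],
  [[0,0,0.0065],0],
  [[0,0,0.0065],0],
])

```text
clock: 7.95
tool_pos: [0.4242, -0.0745, 0.0901]
eef_rot: [-0.623, 0.782, -0.0, 0.001]
contact_force: [1.0, 3.9, -2.4]
opening: 0.155
```

>>> jog_arm([
  [[0,0,0],0],
  [[0,0,0],0],
  [[0,0,0],0],
  [[0,0,0],0],
  [[0,0,0],0],
  [[0,0,0],0],
], gripper=32)

```text
clock: 8.45
tool_pos: [0.4232, -0.0755, 0.0896]
eef_rot: [-0.623, 0.783, -0.0, -0.0]
contact_force: [0.6, -0.1, -0.1]
opening: 0.365
```

>>> jog_arm([
  [[0,0,-0.02],0],
  [[0,0,-0.06],0],
  [[0,0,-0.1],0],
  [[0,0,-0.12],0],
  [[0,0,-0.12],0],
  [[0,0,-0.12],0],
])

```text
clock: 8.95
tool_pos: [0.4236, -0.0756, 0.1799]
eef_rot: [-0.622, 0.783, -0.001, 0.0]
contact_force: [0.8, -0.3, 0.3]
opening: 0.361
```

```bash
python3 - <<'E'
from h import *
mv([.426,-.142,.12],0)
s=get_state(); print(s['tool_pos'],s['contact_force'],s['moment'],s['opening']*88.1)
for c in('side','top'):
    im=snap(c,c+'4')
a=cv2.imread('pics/side4.png');cv2.imwrite('pics/side4c.png',cv2.resize(a[160:250,270:420],None,fx=5,fy=5))
E
```

```text
now 8.95 [ 0.4236 -0.0756  0.1799] jaw 166.98 row [ 0.0856 -0.023   0.0799] turn deg 166.98 norm 1.4571 J [ 0.5   0.67 -0.68  2.2   0.84  0.55  2.09]
[ 0.42356888 -0.07556887  0.17990841] [ 0.8444939  -0.29264376  0.33127912] [0.17602408 0.11395136 0.02752229] 31.834722417569598
```

View pics/side4c.png

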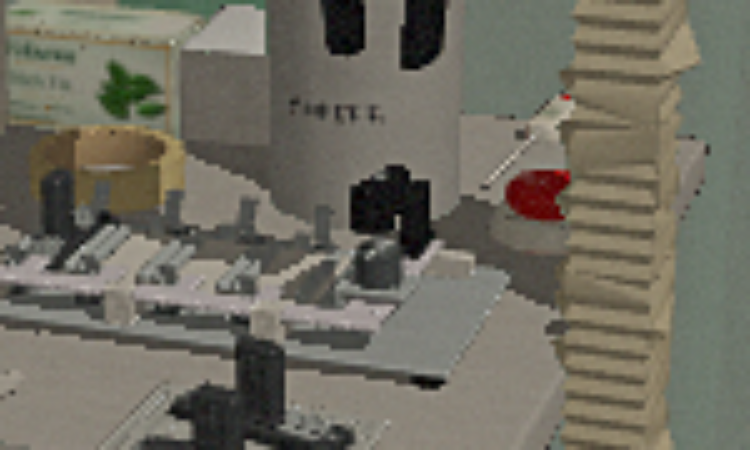

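```bash
python3 - <<'E'
from h import *
mv([.4257,-.1415,.12],181.5)
mv([.4257,-.1415,.057],181.5)
E
```

```text
now 9.05 [ 0.4227 -0.0755  0.1788] jaw 167.02 row [ 0.0849 -0.0237  0.0784] turn deg -14.48 norm -0.1264 J [ 0.49  0.67 -0.68  2.2   0.84  0.55  2.09]
now 9.05 [ 0.4227 -0.0755  0.1788] jaw 167.02 row [ 0.0848 -0.0238  0.1624] turn deg -14.48 norm -0.1264 J [ 0.49  0.67 -0.68  2.2   0.84  0.55  2.09]
```

>>> jog_arm([
  [[0.0425,-0.012,0.0],-0.06],
  [[0.0848,-0.0235,0.0],-0.1264],
  [[0.0848,-0.0235,0.0],-0.1264],
  [[0.0848,-0.0235,0.04],-0.1264],
  [[0.0848,-0.0235,0.08],-0.1264],
  [[0.0848,-0.0235,0.12],-0.1264],
  [[0.0848,-0.0235,0.15],-0.1264],
  [[0.0848,-0.0235,0.1624],-0.1264],
  [[0.0848,-0.0235,0.1624],-0.1264],
  [[0.0848,-0.0235,0.1624],-0.1264],
])

```text
clock: 9.88
tool_pos: [0.4253, -0.1405, 0.0567]
eef_rot: [0.717, -0.697, -0.001, 0.001]
contact_force: [0.4, 0.8, -0.4]
opening: 0.364
```

```bash
python3 - <<'E'
from h import *
mv([.4257,-.1415,.057],181.5)
s=get_state(); print(s['contact_force'])
E
```

```text
now 9.8833 [ 0.4253 -0.1405  0.0567] jaw -178.44 row [ 0.0013 -0.0005 -0.0004] turn deg -359.94 norm -3.1411 J [ 0.5   0.91 -0.47  2.21  1.37  0.37  2.01]
[ 0.35208641  0.81459228 -0.3800912 ]
```

>>> jog_arm([
  [[0,0,0],0],
  [[0,0,0],0],
  [[0,0,0],0],
  [[0,0,0],0],
  [[0,0,0],0],
], gripper=0, newtons=12)

```text
clock: 10.3
tool_pos: [0.4262, -0.1412, 0.0583]
eef_rot: [0.716, -0.698, 0.0, -0.0]
contact_force: [-1.7, -1.0, 4.9]
opening: 0.136
```

>>> jog_arm([
  [[0,0.006,0],0],
  [[0,0.012,0],0],
  [[0,0.018,0],0],
  [[0,0.023,0],0],
  [[0,0.0247,0],0],
  [[0,0.0247,0],0],
  [[0,0.0247,0],0],
  [[0,0.0247,0],0],
])

```text
clock: 10.97
tool_pos: [0.4081, -0.1417, 0.0583]
eef_rot: [0.716, -0.698, 0.001, -0.0]
contact_force: [0.1, -1.1, 6.7]
opening: 0.134
```

```bash
python3 - <<'E'
from h import *
s=get_state(); print(s['tool_pos'],s['contact_force'],s['moment'],s['opening']*88.1)
for c in('side','top'):
    im=snap(c,c+'5')
a=cv2.imread('pics/side5.png');cv2.imwrite('pics/side5c.png',cv2.resize(a[160:250,270:420],None,fx=5,fy=5))
E
```

```text
[ 0.40809518 -0.14172323  0.05828557] [ 0.14876103 -1.07860126  6.67190329] [0.08334636 0.11371436 0.00136789] 11.797832157479688
```

View pics/side5c.png

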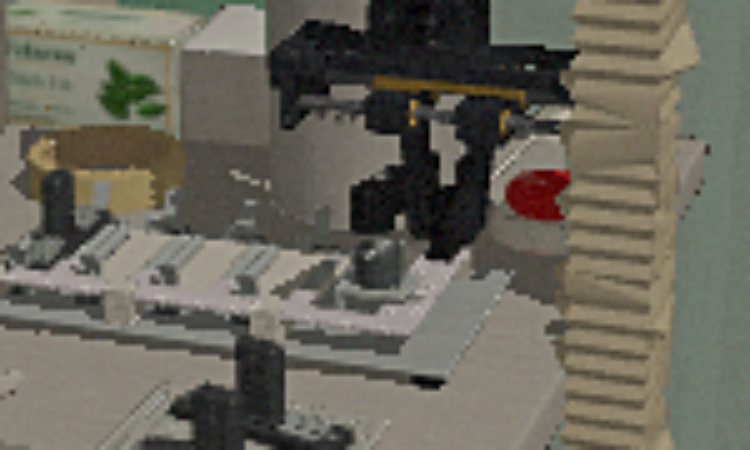

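>>> jog_arm([
  [[0,0.0008,0],0],
  [[0,0.0016,0],0],
  [[0,0.0016,0],0],
  [[0,0.0016,0],0],
])

```text
clock: 11.4
tool_pos: [0.4078, -0.1417, 0.0583]
eef_rot: [0.716, -0.698, 0.001, -0.001]
contact_force: [1.1, -0.6, 5.3]
opening: 0.138
```

>>> jog_arm([
  [[0,0,0],0],
  [[0,0,0],0],
  [[0,0,0],0],
  [[0,0,-0.04],0],
  [[0,0,-0.08],0],
  [[0,0,-0.12],0],
  [[0,0,-0.16],0],
  [[0,0,-0.16],0],
], gripper=36)

```text
clock: 12.07
tool_pos: [0.4084, -0.1415, 0.1817]
eef_rot: [0.716, -0.698, 0.003, -0.002]
contact_force: [0.1, -1.1, 0.9]
opening: 0.411
```

```bash
python3 - <<'E'
from h import *
mv([.4409,.1676,.2],91.3)
im=snap('top','top6'); snap('side','side6')
for d in mark_of('comb1','top'): print(d)
a=cv2.imread('pics/top6.png');cv2.imwrite('pics/top6c.png',cv2.resize(a[125:275,170:370],None,fx=4,fy=4,interpolation=cv2.INTER_NEAREST))
E
```

```text
now 12.0667 [ 0.4084 -0.1415  0.1817] jaw -178.5 row [-0.4108 -0.0543 -0.0245] turn deg -269.8 norm -2.3545 J [ 0.67  0.67 -0.7   2.2   0.85  0.56  2.49]
{'pixel': [228.5, 201.8], 'p': 0.93}
{'pixel': [227.2, 246.8], 'p': 0.86}
{'pixel': [227.8, 229.1], 'p': 0.58}
{'pixel': [241.0, 432.2], 'p': 0.37}
```

View pics/top6c.png

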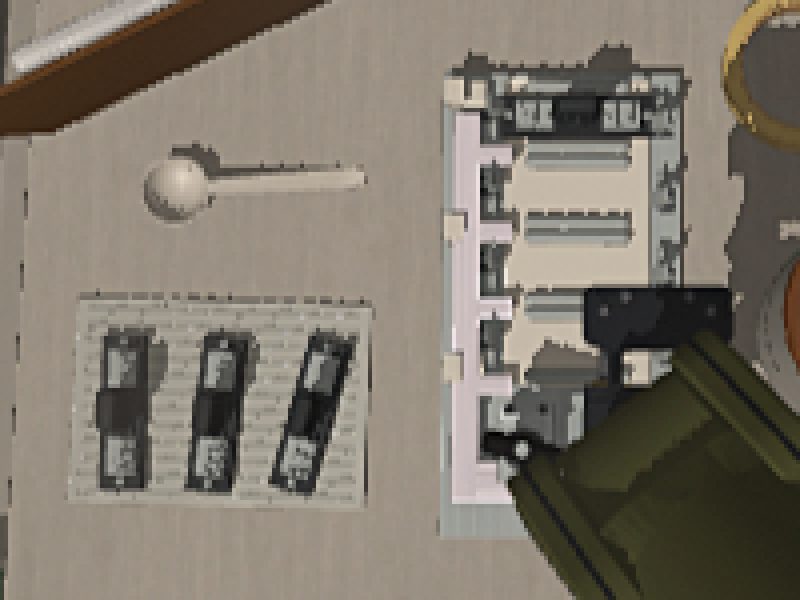

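```bash
python3 - <<'E'
from h import *
print(atz('top',[200+28.8-.5,190+55.3-.5],.052))
S=np.load('top_avg.npy').mean(2)
for r in (224,228,231): print(r,S[r,238:258].round(0).astype(int).tolist())
mv([.4425,.056,.15],78)
E
```

```text
[0.44044748 0.05455376 0.052     ]
224 [143, 126, 144, 148, 151, 34, 32, 36, 32, 24, 16, 21, 25, 25, 25, 22, 46, 169, 151, 137]
228 [143, 143, 147, 151, 41, 37, 47, 50, 45, 25, 17, 19, 26, 39, 50, 42, 147, 161, 142, 141]
231 [146, 134, 98, 42, 34, 45, 51, 47, 24, 14, 20, 54, 47, 48, 23, 112, 160, 153, 144, 145]
now 12.2167 [ 0.4061 -0.1419  0.1775] jaw -178.52 row [-0.2626 -0.0553  0.0366] turn deg -256.52 norm -2.2386 J [ 0.66  0.68 -0.69  2.2   0.86  0.56  2.48]
```

>>> jog_arm([
  [[-0.05,-0.01,0],0.06],
  [[-0.1,-0.02,0],0.12],
  [[-0.15,-0.03,0],0.18],
  [[-0.2,-0.04,0],0.25],
  [[-0.24,-0.05,0],0.31],
  [[-0.26,-0.054,0],0.37],
  [[-0.26,-0.054,0],0.43],
  [[-0.26,-0.054,0],0.49],
  [[-0.26,-0.054,0],0.55],
  [[-0.26,-0.054,0],0.61],
  [[-0.26,-0.054,0],0.67],
  [[-0.26,-0.054,0],0.73],
  [[-0.26,-0.054,0],0.79],
  [[-0.26,-0.054,0],0.85],
  [[-0.26,-0.054,0],0.903],
  [[-0.26,-0.054,0],0.903],
  [[-0.26,-0.054,0],0.903],
])

```text
clock: 13.63
tool_pos: [0.4412, 0.0542, 0.1767]
eef_rot: [0.102, 0.995, -0.001, -0.001]
contact_force: [-1.1, -0.0, 0.2]
opening: 0.411
```

```bash
python3 - <<'E'
from h import *
mv([.4423,.0558,.047],78)
im=snap('side','side7')
cv2.imwrite('pics/side7c.png',cv2.resize(im[150:300,220:420,::-1],None,fx=4,fy=4))
E
```

```text
now 13.6333 [0.4412 0.0542 0.1767] jaw 78.24 row [-0.0014  0.0027  0.173 ] turn deg 0.24 norm 0.0021 J [-0.12  0.62 -0.17  2.17  0.28  0.37  0.85]
```

View pics/side7c.png

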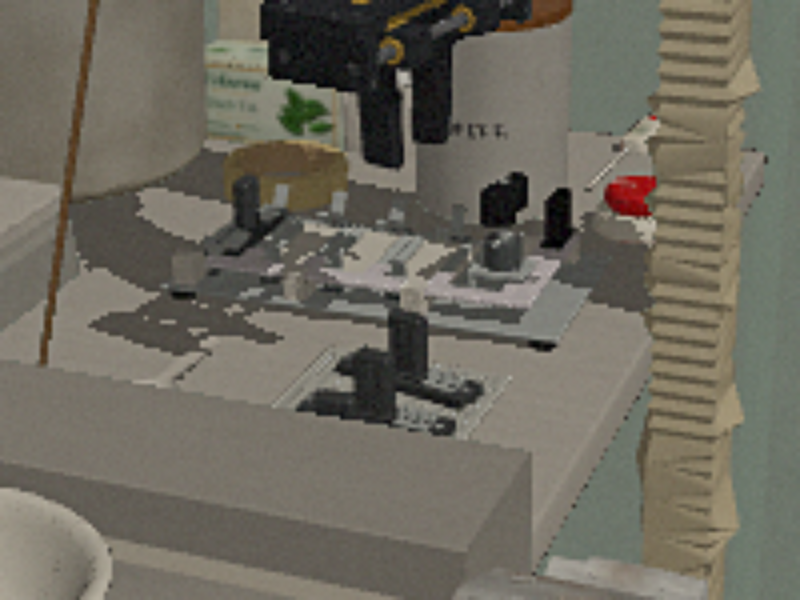

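>>> jog_arm([
  [[-0.0014,0.0027,0.05],0],
  [[-0.0014,0.0027,0.09],0],
  [[-0.0014,0.0027,0.13],0],
  [[-0.0014,0.0027,0.16],0],
  [[-0.0014,0.0027,0.173],0],
  [[-0.0014,0.0027,0.173],0],
  [[-0.0014,0.0027,0.173],0],
])

```text
clock: 14.27
tool_pos: [0.4441, 0.0563, 0.0485]
eef_rot: [0.103, 0.995, -0.001, -0.002]
contact_force: [-0.7, 1.0, 0.0]
opening: 0.409
```

>>> jog_arm([
  [[0,0,0],0],
  [[0,0,0],0],
  [[0,0,0],0],
  [[0,0,0],0],
  [[0,0,0],0],
], gripper=0, newtons=25)

```text
clock: 14.68
tool_pos: [0.4447, 0.0562, 0.0499]
eef_rot: [0.104, 0.995, -0.0, -0.001]
contact_force: [-0.5, -0.3, -1.2]
opening: 0.136
```

>>> jog_arm([
  [[0,0,-0.02],0],
  [[0,0,-0.06],0],
  [[0,0,-0.11],0],
  [[0,0,-0.15],0],
  [[0,0,-0.15],0],
  [[0,0,-0.15],0],
])

```text
clock: 15.18
tool_pos: [0.4457, 0.0561, 0.1636]
eef_rot: [0.105, 0.994, 0.0, 0.0]
contact_force: [-0.3, 0.1, -1.4]
opening: 0.133
```

```bash
python3 - <<'E'
from h import *
O=np.array([.533,-.101]);y=.027
for i,b in enumerate((-45,1,47)):
    print('bay',i+1,O+b/1e3*np.array([np.cos(y),np.sin(y)]))
mv([.580,-.0997,.16],1.5)
im=snap('side','side8');im2=snap('top','top8')
cv2.imwrite('pics/side8c.png',cv2.resize(im[150:300,220:420,::-1],None,fx=4,fy=4))
cv2.imwrite('pics/top8c.png',cv2.resize(im2[125:275,170:370,::-1],None,fx=4,fy=4))
print(get_state()['opening']*88.1)
E
```

```text
bay 1 [ 0.4880164  -0.10221485]
bay 2 [ 0.53399964 -0.100973  ]
bay 3 [ 0.57998287 -0.09973115]
now 15.1833 [0.4457 0.0561 0.1636] jaw 77.97 row [-0.2185 -0.1659  0.0047] turn deg 76.47 norm 0.6674 J [ 0.09  0.68 -0.5   2.16  0.74  0.47  0.36]
11.445388746021784
```

View pics/side8c.png

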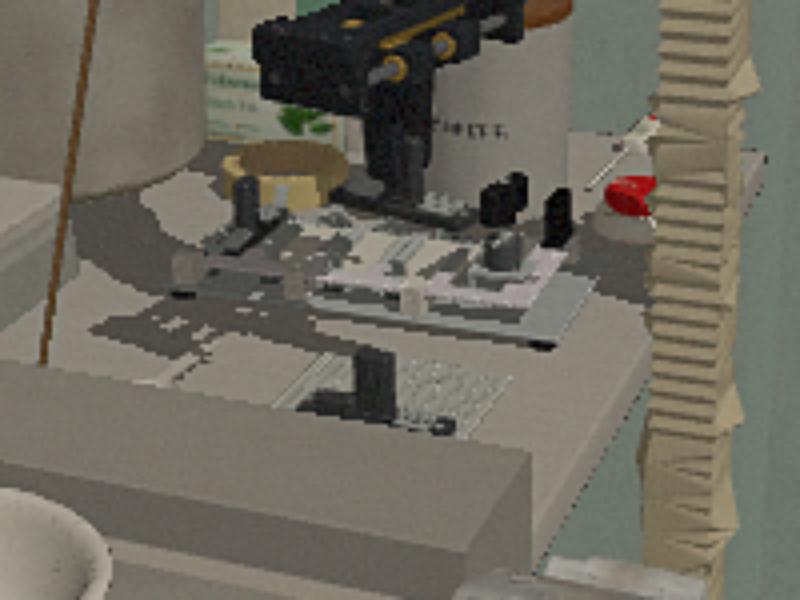

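View pics/top8c.png

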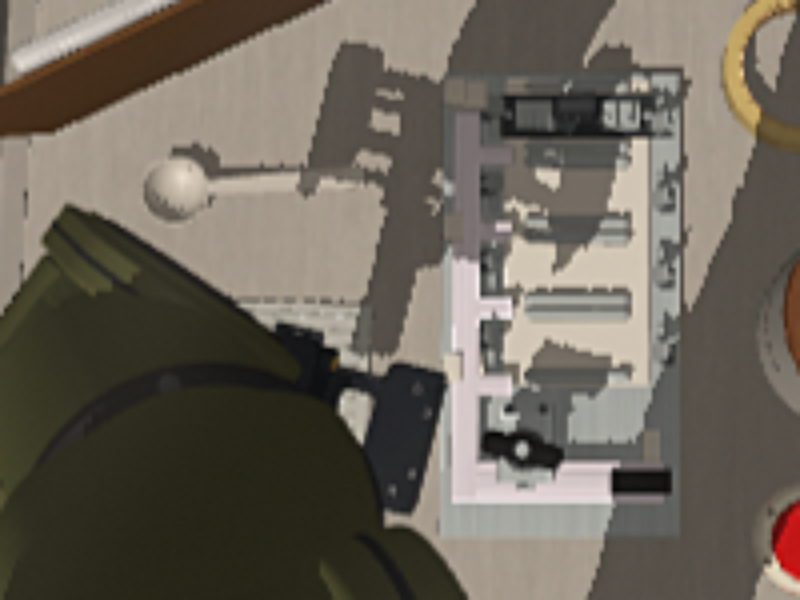

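```bash
cat > cmd.py <<'E'
import numpy as np
# accumulated final rows of each call
L=[((-0.4678,-0.5004,0.14),-0.4096),((.0008,-.0009,.1042),0),((0,.0014,-.0225),0),((0,0,0),-.66),((0,0,.0065),0),((0,0,-.12),0),
((.0848,-.0235,.1624),-.1264),((0,.0247,0),0),((0,.0016,0),0),((0,0,-.16),0),((-.26,-.054,0),.903),((-.0014,.0027,.173),0),((0,0,-.15),0)]
def cur(L,a=44.46,p=(.446,.438,.261),v=False):
    p=np.array(p,float)
    for s,t in L:
        ar=np.radians(a); y=np.array([np.cos(ar),np.sin(ar),0]); z=np.array([0,0,-1.]); x=np.cross(y,z)
        p=p+.75*(s[0]*x+s[1]*y+s[2]*z); a-=np.degrees(2*t)
        if v: print(p.round(4),round(a,2))
    return p,a
if __name__=='__main__': cur(L,v=True)
E
python3 cmd.py; python3 - <<'E'
from h import *
for i in range(4):
    snapshot('side'); s=get_state(); print(s['clock'],s['tool_pos'].round(4))
E
```

```text
[ 0.4239 -0.0753  0.156 ] 91.4
[ 0.4233 -0.076   0.0778] 91.4
[ 0.4233 -0.0749  0.0947] 91.4
[ 0.4233 -0.0749  0.0947] 167.03
[ 0.4233 -0.0749  0.0898] 167.03
[ 0.4233 -0.0749  0.1798] 167.03
[ 0.4262 -0.1409  0.0581] 181.51
[ 0.4076 -0.1413  0.0581] 181.51
[ 0.4064 -0.1414  0.0581] 181.51
[ 0.4064 -0.1414  0.1781] 181.51
[0.4418 0.0546 0.1781] 78.04
[0.4432 0.0564 0.0483] 78.04
[0.4432 0.0564 0.1608] 78.04
15.3333 [0.4442 0.0558 0.1613]
15.3833 [0.4441 0.056  0.1611]
15.4333 [0.4441 0.0562 0.1612]
15.4833 [0.4442 0.0563 0.1612]
```

```bash
cat >> cmd.py <<'E'
def go(p0,a0,tgt,jaw):
    ar=np.radians(a0); y=np.array([np.cos(ar),np.sin(ar),0]); z=np.array([0,0,-1.]); x=np.cross(y,z); d=np.array(tgt)-p0
    print('cmd',p0.round(4),round(a0,2),'row',[round(float(d@k/.75),4) for k in(x,y,z)],'turn',round(np.radians(a0-jaw)/2,4))
E
python3 - <<'E'
from cmd import *
from cmd import L,cur,go
p,a=cur(L)
go(p,a,[.445,-.1014,.162],1.5); go(p,a,[.5797,-.1014,.162],1.5)
E
```

```text
cmd [0.4432 0.0564 0.1608] 78.04 row [-0.0459, -0.2053, -0.0016] turn 0.6679
cmd [0.4432 0.0564 0.1608] 78.04 row [-0.2216, -0.1681, -0.0016] turn 0.6679
```

>>> jog_arm([
  [[-0.01,-0.045,0],0.06],
  [[-0.02,-0.09,0],0.12],
  [[-0.03,-0.135,0],0.18],
  [[-0.04,-0.18,0],0.24],
  [[-0.0459,-0.2053,0],0.3],
  [[-0.0459,-0.2053,0],0.36],
  [[-0.0459,-0.2053,0],0.42],
  [[-0.0459,-0.2053,0],0.48],
  [[-0.07,-0.2,0],0.54],
  [[-0.11,-0.192,0],0.6],
  [[-0.15,-0.183,0],0.64],
  [[-0.19,-0.175,0],0.6679],
  [[-0.2216,-0.1681,0],0.6679],
  [[-0.2216,-0.1681,0],0.6679],
  [[-0.2216,-0.1681,0],0.6679],
  [[-0.2216,-0.1681,0],0.6679],
  [[-0.2216,-0.1681,0],0.6679],
])

```text
clock: 16.9
tool_pos: [0.5796, -0.1016, 0.1614]
eef_rot: [0.698, 0.716, -0.002, -0.002]
contact_force: [-0.1, -0.5, -0.2]
opening: 0.136
```

```bash
python3 - <<'E'
from h import *
im=snap('side','side9');im2=snap('top','top9')
cv2.imwrite('pics/side9c.png',cv2.resize(im[140:260,230:400,::-1],None,fx=4.5,fy=4.5))
cv2.imwrite('pics/top9c.png',cv2.resize(im2[100:250,240:440,::-1],None,fx=4,fy=4))
mv([.5797,-.1014,.162],1.5);s=get_state(); print(s['contact_force'],s['opening']*88.1)
E
```

```text
now 17.0 [ 0.5802 -0.1017  0.1618] jaw 1.51 row [ 0.0004 -0.0006 -0.0002] turn deg 0.01 norm 0.0001 J [ 0.23  0.78 -0.24  1.76  0.29  0.64 -0.15]
[-0.72983425  0.7514862  -0.36540484] 11.527426100944853
```

View pics/side9c.png

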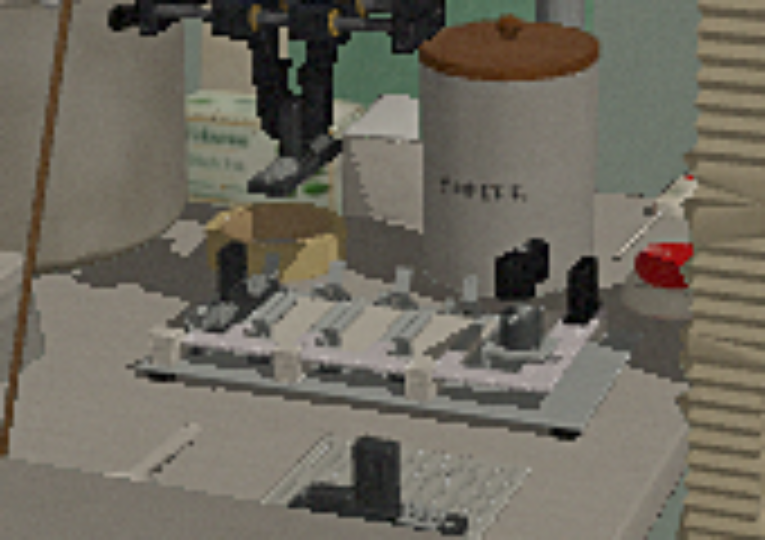

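View pics/top9c.png

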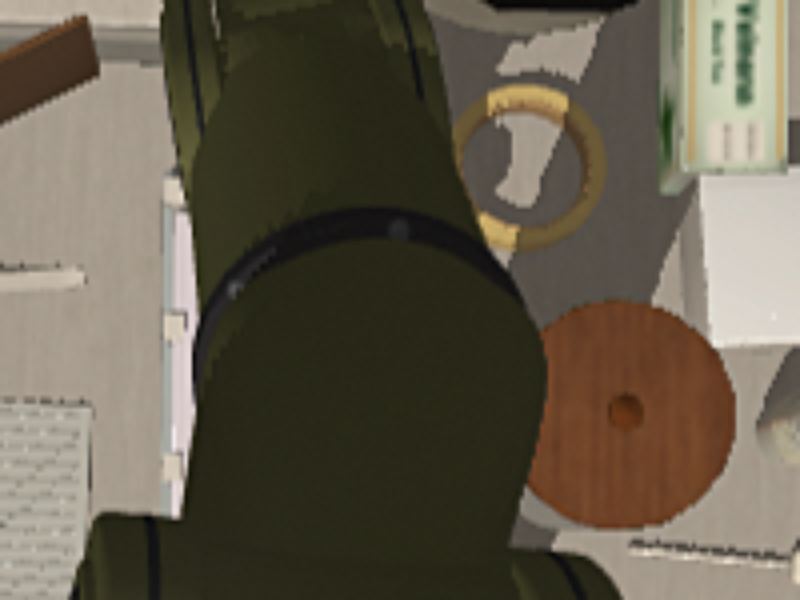

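>>> jog_arm([
  [[0,0,0.03],0],
  [[0,0,0.06],0],
  [[0,0,0.085],0],
  [[0,0,0.1],0],
  [[0,0,0.1],0],
])

```text
clock: 17.42
tool_pos: [0.5792, -0.1015, 0.0849]
eef_rot: [0.698, 0.716, -0.003, -0.003]
contact_force: [-0.8, -0.9, -1.3]
opening: 0.135
```

```bash
python3 - <<'E'
from h import *
im=snap('side','side10')
cv2.imwrite('pics/side10c.png',cv2.resize(im[170:250,250:360,::-1],None,fx=7,fy=7,interpolation=cv2.INTER_CUBIC))
mv([.5802,-.1014,.062],1.5);s=get_state(); print(s['contact_force'],s['opening']*88.1)
E
```

```text
now 17.4667 [ 0.5802 -0.1016  0.0863] jaw 1.51 row [0.0002 0.0001 0.0324] turn deg 0.01 norm 0.0001 J [ 0.21  0.9  -0.2   1.79  0.33  0.49 -0.19]
[ 0.22756552 -0.07353577 -0.77399874] 11.736693243731784
```

View pics/side10c.png

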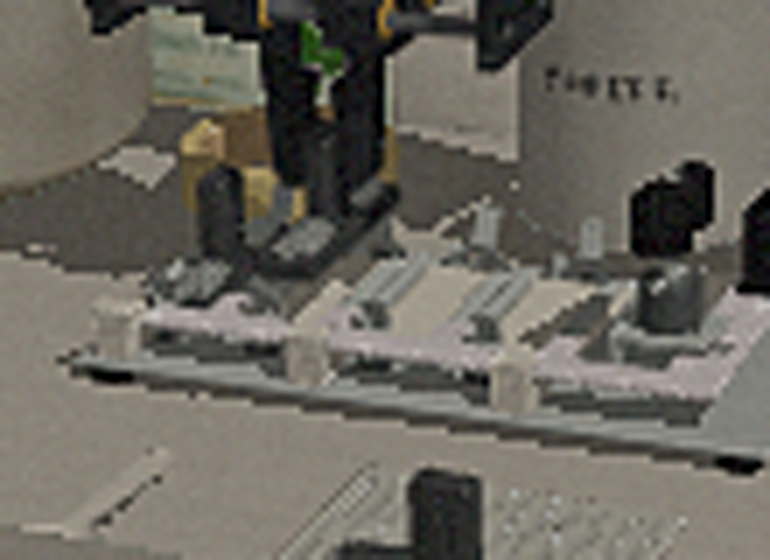

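>>> jog_arm([
  [[0,0,0.004],0],
  [[0,0,0.009],0],
  [[0,0,0.014],0],
  [[0,0,0.016],0],
  [[0,0,0.016],0],
])

```text
clock: 17.88
tool_pos: [0.5813, -0.1018, 0.0751]
eef_rot: [0.698, 0.716, -0.001, -0.001]
contact_force: [-0.1, 0.2, -0.5]
opening: 0.133
```

>>> jog_arm([
  [[0,0,0.003],0],
  [[0,0,0.006],0],
  [[0,0,0.009],0],
  [[0,0,0.009],0],
])

```text
clock: 18.22
tool_pos: [0.5816, -0.1007, 0.069]
eef_rot: [0.698, 0.717, -0.001, -0.001]
contact_force: [-0.8, 1.6, 4.5]
opening: 0.13
```

>>> jog_arm([
  [[0,0,0],0],
  [[0,0,0.004],0],
  [[0,0,0.008],0],
  [[0,0,0.012],0],
  [[0,0,0.012],0],
], newtons=50)

```text
clock: 18.63
tool_pos: [0.582, -0.1023, 0.0606]
eef_rot: [0.698, 0.716, -0.001, 0.001]
contact_force: [-0.3, -1.9, 10.1]
opening: 0.133
```

```bash
python3 - <<'E'
from h import *
im=snap('side','side11')
cv2.imwrite('pics/side11c.png',cv2.resize(im[170:250,250:360,::-1],None,fx=7,fy=7,interpolation=cv2.INTER_CUBIC))
s=get_state(); print(s['tool_pos'],s['contact_force'],s['opening']*88.1)
E
```

```text
[ 0.5821007  -0.10229421  0.06070281] [-1.33302538 -2.64704345 10.15630918] 11.426168490381551
```

View pics/side11c.png

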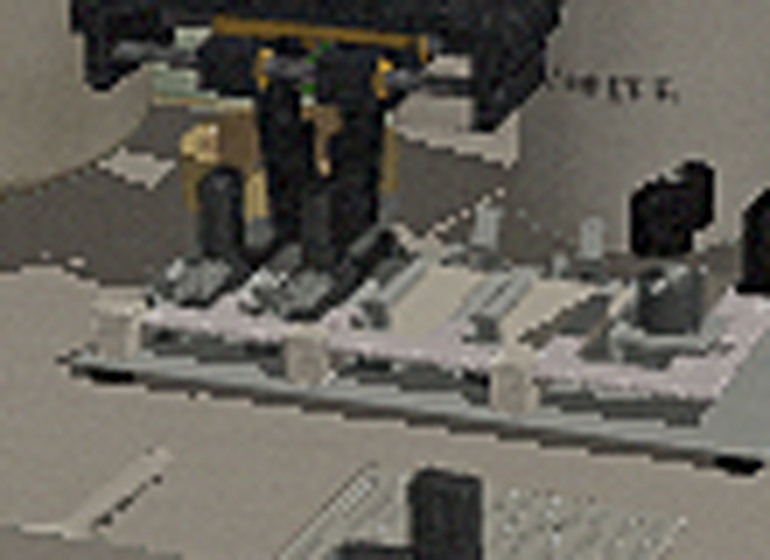

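>>> jog_arm([
  [[0,0,0.003],0],
  [[0,0,0.006],0],
  [[0,0,0.006],0],
  [[0,0,0.006],0],
])

```text
clock: 19.02
tool_pos: [0.582, -0.1035, 0.0588]
eef_rot: [0.698, 0.716, -0.001, 0.001]
contact_force: [-7.3, -2.2, 30.1]
opening: 0.132
```

```bash
python3 - <<'E'
from h import *
im=snap('side','side12')
cv2.imwrite('pics/side12c.png',cv2.resize(im[170:250,250:360,::-1],None,fx=7,fy=7,interpolation=cv2.INTER_CUBIC))
s=get_state(); print(s['tool_pos'],s['contact_force'],s['opening']*88.1)
E
```

```text
[ 0.58197797 -0.10346696  0.05874836] [-7.03384844 -1.85599119 30.89905941] 11.87651023000294
```

View pics/side12c.png

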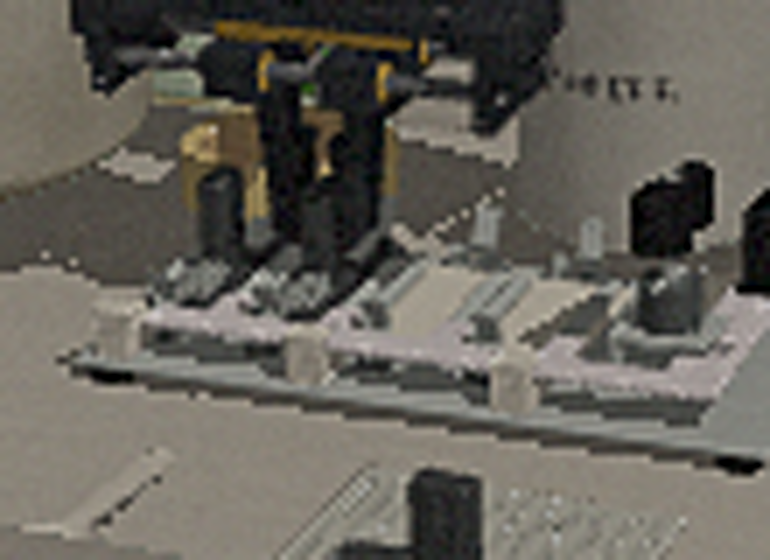

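>>> jog_arm([
  [[0,0,-0.003],0],
  [[0,0,-0.005],0],
  [[0,0,-0.005],0],
])

```text
clock: 19.32
tool_pos: [0.5816, -0.1026, 0.059]
eef_rot: [0.698, 0.716, -0.001, 0.0]
contact_force: [-0.8, -4.5, 5.9]
opening: 0.134
```

>>> jog_arm([
  [[0,0,0],0],
  [[0,0,0],0],
  [[0,0,0],0],
  [[0,0,0],0],
], gripper=26)

```text
clock: 19.65
tool_pos: [0.5809, -0.1008, 0.058]
eef_rot: [0.698, 0.717, -0.001, -0.001]
contact_force: [0.1, -0.9, 0.1]
opening: 0.295
```

>>> jog_arm([
  [[0,0,-0.03],0],
  [[0,0,-0.06],0],
  [[0,0,-0.1],0],
  [[0,0,-0.14],0],
  [[0,0,-0.14],0],
  [[0,0,-0.14],0],
])

```text
clock: 20.15
tool_pos: [0.5824, -0.1013, 0.1649]
eef_rot: [0.698, 0.716, -0.0, 0.0]
contact_force: [0.2, -0.4, 0.0]
opening: 0.299
```

```bash
python3 - <<'E'
from h import *
im=snap('side','side13')
cv2.imwrite('pics/side13c.png',cv2.resize(im[170:250,250:360,::-1],None,fx=7,fy=7,interpolation=cv2.INTER_CUBIC))
s=get_state(); print(s['tool_pos'],s['contact_force'],s['opening']*88.1)
E
```

```text
[ 0.58125769 -0.10129907  0.1634738 ] [-0.9176491  -0.55622172 -0.62423489] 26.248206534698266
```

View pics/side13c.png

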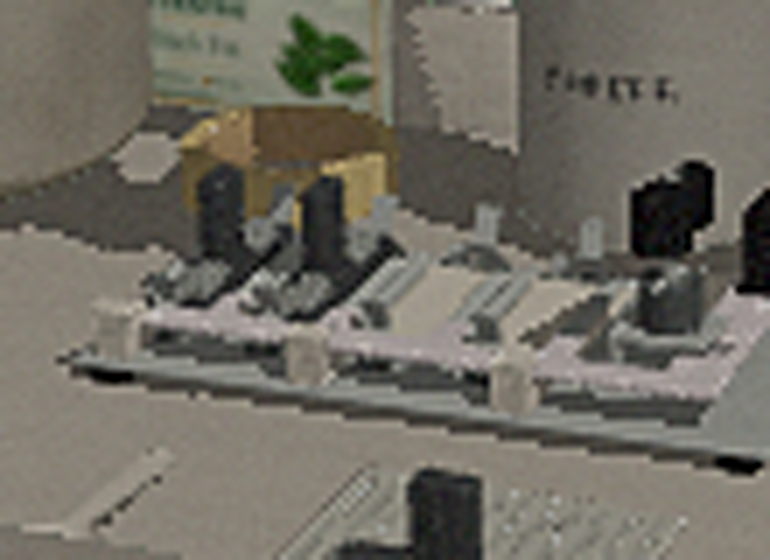

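```bash
sed -i 's/^def cur/L+=[((-0.2216,-.1681,0),.6679),((0,0,.1+.016+.009+.012+.006-.005-.14),0)]\ndef cur/' cmd.py; python3 - <<'E'
from h import *
from cmd import L,cur,go
p,a=cur(L)
im2=snap('top','top13')
cv2.imwrite('pics/top13c.png',cv2.resize(np.clip(im2[200:255,190:262,::-1]*1.8,0,255).astype(np.uint8),None,fx=10,fy=10,interpolation=cv2.INTER_NEAREST))
print([ (d['pixel'],d['p']) for d in mark_of('comb1','top')])
go(p,a,[.44,-.09,.16],1.5); go(p,a,[.4416,.1122,.16],85.9)
E
```

```text
[([227.6, 205.6], 0.63), ([229.3, 224.5], 0.57)]
cmd [ 0.5797 -0.1014  0.1623] 1.5 row [0.0201, -0.1858, 0.0031] turn -0.0
cmd [ 0.5797 -0.1014  0.1623] 1.5 row [0.2895, -0.1766, 0.0031] turn -0.7365
```

View pics/top13c.png

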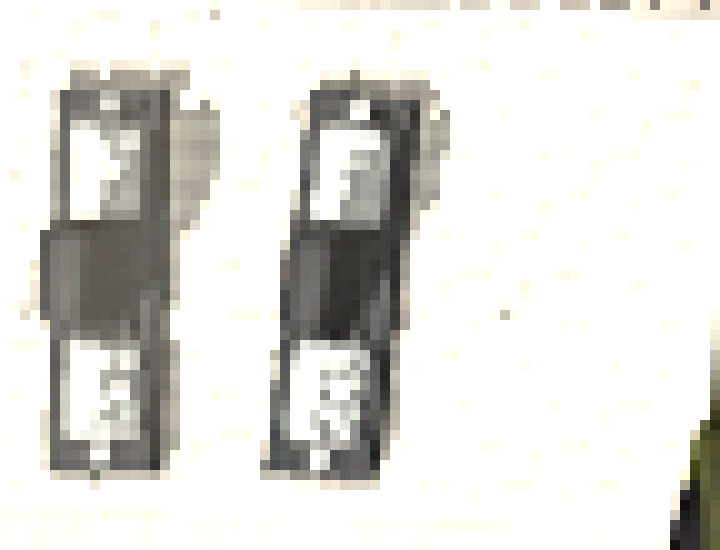

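>>> jog_arm([
  [[0.005,-0.05,0],0],
  [[0.01,-0.1,0],0],
  [[0.015,-0.15,0],0],
  [[0.03,-0.184,0],-0.06],
  [[0.07,-0.184,0],-0.12],
  [[0.11,-0.184,0],-0.18],
  [[0.15,-0.182,0],-0.24],
  [[0.2,-0.18,0],-0.3],
  [[0.24,-0.178,0],-0.36],
  [[0.27,-0.1776,0],-0.42],
  [[0.2895,-0.1776,0],-0.48],
  [[0.2895,-0.1776,0],-0.54],
  [[0.2895,-0.1776,0],-0.6],
  [[0.2895,-0.1776,0],-0.66],
  [[0.2895,-0.1776,0],-0.7],
  [[0.2895,-0.1776,0],-0.7365],
  [[0.2895,-0.1776,0],-0.7365],
  [[0.2895,-0.1776,0],-0.7365],
  [[0.2895,-0.1776,0],-0.7365],
], gripper=36)

```text
clock: 21.88
tool_pos: [0.4422, 0.112, 0.1632]
eef_rot: [0.037, 0.999, -0.001, -0.002]
contact_force: [-0.2, -0.6, 0.4]
opening: 0.408
```

```bash
python3 - <<'E'
from h import *
im2=snap('side','side14')
cv2.imwrite('pics/side14c.png',cv2.resize(im2[170:300,250:400,::-1],None,fx=4.5,fy=4.5,interpolation=cv2.INTER_CUBIC))
mv([.4416,.1122,.047],85.9)
E
```

```text
now 21.9333 [0.4423 0.112  0.1633] jaw 85.82 row [0.0004 0.0004 0.1551] turn deg -0.08 norm -0.0007 J [-0.02  0.7  -0.53  2.14  0.74  0.5   0.38]
```

View pics/side14c.png

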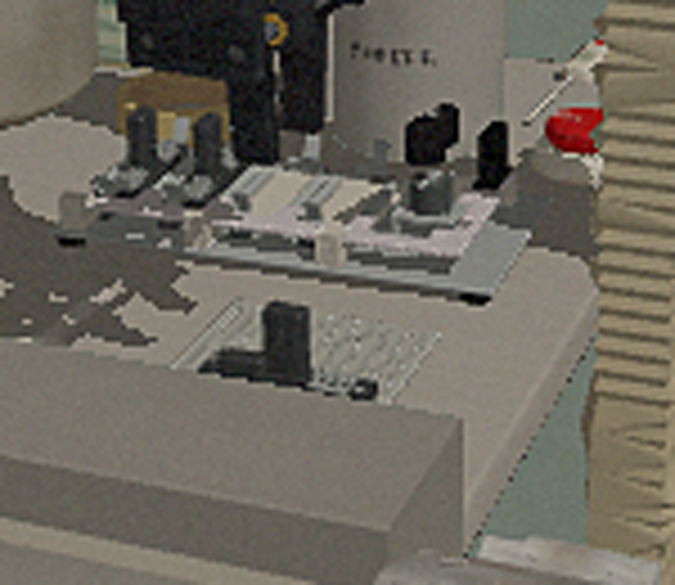

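Combs unmoved, comb3 stands level with the stored one in bay 3. Descend on comb2.

>>> jog_arm([
  [[0.0006,0.0004,0.05],0],
  [[0.0006,0.0004,0.1],0],
  [[0.0006,0.0004,0.14],0],
  [[0.0006,0.0004,0.155],0],
  [[0.0006,0.0004,0.155],0],
  [[0.0006,0.0004,0.155],0],
])

```text
clock: 22.43
tool_pos: [0.4415, 0.1125, 0.0472]
eef_rot: [0.035, 0.999, -0.001, -0.002]
contact_force: [-0.1, 0.4, -0.0]
opening: 0.405
```

>>> jog_arm([
  [[0,0,0],0],
  [[0,0,0],0],
  [[0,0,0],0],
  [[0,0,0],0],
  [[0,0,0],0],
], gripper=0, newtons=40)

```text
clock: 22.85
tool_pos: [0.4424, 0.1123, 0.0482]
eef_rot: [0.036, 0.999, 0.0, -0.001]
contact_force: [-1.3, 0.5, 5.8]
opening: 0.134
```

```bash
python3 - <<'E'
from h import *
snapshot('side');mv([.4416,.1122,.047],85.9)
s=get_state(); print(s['contact_force'],s['opening']*88.1)
E
```

```text
now 22.9 [0.4424 0.1123 0.0482] jaw 85.87 row [ 0.001  -0.0003  0.0016] turn deg -0.03 norm -0.0003 J [-0.28  0.9  -0.11  2.2   1.08  0.1   0.07]
[0.71070685 0.97221138 5.96883139] 11.673940865634883
```

```bash
sed -i 's/^def cur/L+=[((.2895,-.1776,0),-.7365),((.0006,.0004,.155),0),((0,0,-.15),0)]\ndef cur/' cmd.py; python3 - <<'E'
from cmd import L,cur,go
p,a=cur(L)
go(p,a,[.445,-.1022,.16],1.5); go(p,a,[.5347,-.1022,.16],1.5)
E
```

```text
cmd [0.4404 0.1125 0.1586] 85.9 row [-0.0266, -0.2851, -0.0019] turn 0.7365
cmd [0.4404 0.1125 0.1586] 85.9 row [-0.1459, -0.2765, -0.0019] turn 0.7365
```

>>> jog_arm([
  [[0,0,-0.02],0],
  [[0,0,-0.06],0],
  [[0,0,-0.11],0],
  [[0,0,-0.15],0],
  [[0,0,-0.15],0],
  [[0,0,-0.15],0],
])

```text
clock: 23.4
tool_pos: [0.443, 0.1121, 0.1613]
eef_rot: [0.037, 0.999, 0.0, 0.0]
contact_force: [0.7, 0.6, -1.7]
opening: 0.133
```

```bash
python3 - <<'E'
from h import *
snap('side','side15');mv([.5347,-.1022,.16],1.5)
s=get_state(); print(s['contact_force'],s['opening']*88.1)
E
```

```text
now 23.45 [0.4423 0.1118 0.1601] jaw 85.84 row [-1.436e-01 -2.756e-01  2.000e-04] turn deg 84.34 norm 0.736 J [-0.    0.71 -0.55  2.14  0.78  0.5   0.34]
[ 0.73720713 -0.33694303 -0.74288444] 11.893989985383369
```

View pics/side15.png

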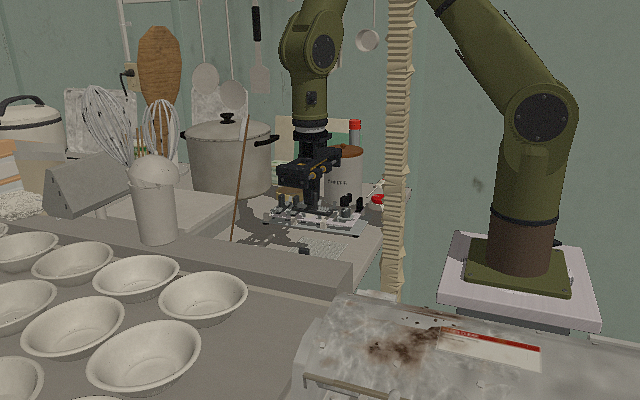

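>>> jog_arm([
  [[-0.006,-0.05,0],0.06],
  [[-0.01,-0.1,0],0.12],
  [[-0.015,-0.15,0],0.18],
  [[-0.02,-0.2,0],0.24],
  [[-0.024,-0.25,0],0.3],
  [[-0.0266,-0.285,0],0.36],
  [[-0.0266,-0.285,0],0.42],
  [[-0.03,-0.285,0],0.48],
  [[-0.05,-0.283,0],0.54],
  [[-0.09,-0.281,0],0.6],
  [[-0.12,-0.278,0],0.66],
  [[-0.1449,-0.2765,0],0.7],
  [[-0.1449,-0.2765,0],0.7365],
  [[-0.1449,-0.2765,0],0.7365],
  [[-0.1449,-0.2765,0.03],0.7365],
  [[-0.1449,-0.2765,0.06],0.7365],
  [[-0.1449,-0.2765,0.085],0.7365],
  [[-0.1449,-0.2765,0.097],0.7365],
  [[-0.1449,-0.2765,0.097],0.7365],
  [[-0.1449,-0.2765,0.097],0.7365],
])

```text
clock: 25.12
tool_pos: [0.5346, -0.1023, 0.0866]
eef_rot: [0.697, 0.717, -0.002, -0.001]
contact_force: [0.0, 0.2, -1.2]
opening: 0.132
```

```bash
python3 - <<'E'
from h import *
im=snap('side','side16');im2=snap('top','top16')
cv2.imwrite('pics/side16c.png',cv2.resize(im[170:280,250:380,::-1],None,fx=5.4,fy=5.4,interpolation=cv2.INTER_CUBIC))
cv2.imwrite('pics/top16c.png',cv2.resize(np.clip(im2[200:255,190:262,::-1]*1.8,0,255).astype(np.uint8),None,fx=10,fy=10,interpolation=cv2.INTER_NEAREST))
mv([.5355,-.1022,.06],1.5)
s=get_state(); print(s['contact_force'],s['opening']*88.1)
E
```

```text
now 25.2167 [ 0.5358 -0.1024  0.0878] jaw 1.53 row [ 0.0003 -0.0003  0.0371] turn deg 0.03 norm 0.0003 J [ 0.22  0.86 -0.19  1.93  0.39  0.39 -0.24]
[-0.15422354 -0.58319895 -0.52519823] 11.630908273887608
```

View pics/side16c.png

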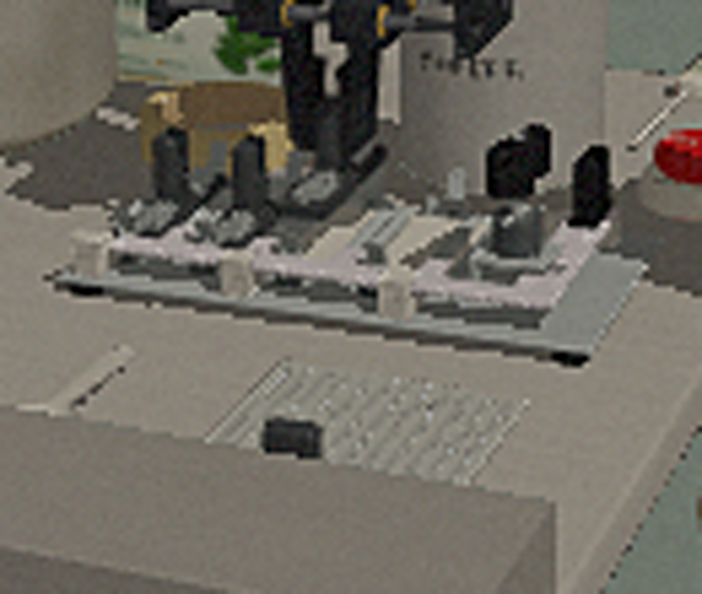

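View pics/top16c.png

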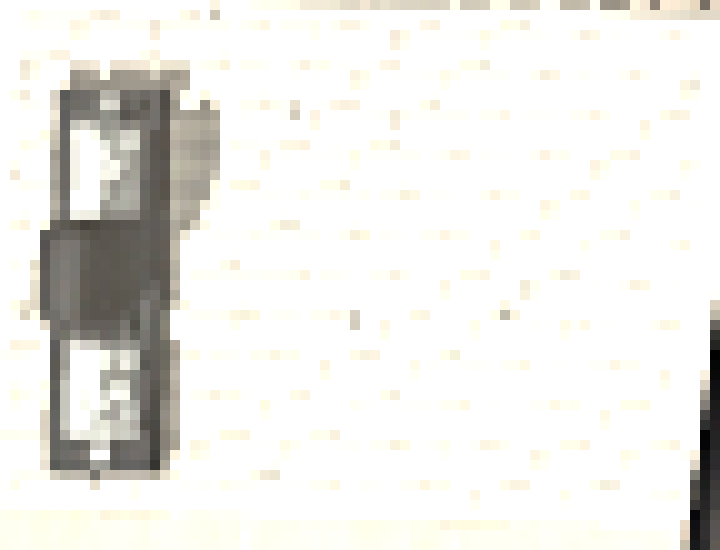

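>>> jog_arm([
  [[0,0,0.005],0],
  [[0,0,0.01],0],
  [[0,0,0.015],0],
  [[0,0,0.02],0],
  [[0,0,0.025],0],
  [[0,0,0.025],0],
], newtons=50)

```text
clock: 25.72
tool_pos: [0.5356, -0.1021, 0.0679]
eef_rot: [0.698, 0.716, -0.001, -0.001]
contact_force: [0.4, 0.3, -2.3]
opening: 0.133
```

>>> jog_arm([
  [[0,0,0.004],0],
  [[0,0,0.008],0],
  [[0,0,0.012],0],
  [[0,0,0.015],0],
  [[0,0,0.015],0],
])

```text
clock: 26.13
tool_pos: [0.5354, -0.1023, 0.0582]
eef_rot: [0.698, 0.716, -0.001, -0.0]
contact_force: [-3.1, 1.7, 14.4]
opening: 0.131
```

>>> jog_arm([
  [[0,0,0.002],0],
  [[0,0,0.004],0],
  [[0,0,0.004],0],
  [[0,0,0.004],0],
])

```text
clock: 26.47
tool_pos: [0.5354, -0.1023, 0.0581]
eef_rot: [0.698, 0.716, -0.001, 0.0]
contact_force: [-7.3, 1.6, 42.0]
opening: 0.134
```

```bash
python3 - <<'E'
from h import *
im=snap('side','side17')
cv2.imwrite('pics/side17c.png',cv2.resize(im[170:280,250:380,::-1],None,fx=5.4,fy=5.4,interpolation=cv2.INTER_CUBIC))
s=get_state(); print(s['tool_pos'],s['contact_force'],s['opening']*88.1)
E
```

```text
[ 0.53539265 -0.10227954  0.05814623] [-7.35230218  1.9910024  41.89675066] 11.728808053832983
```

View pics/side17c.png

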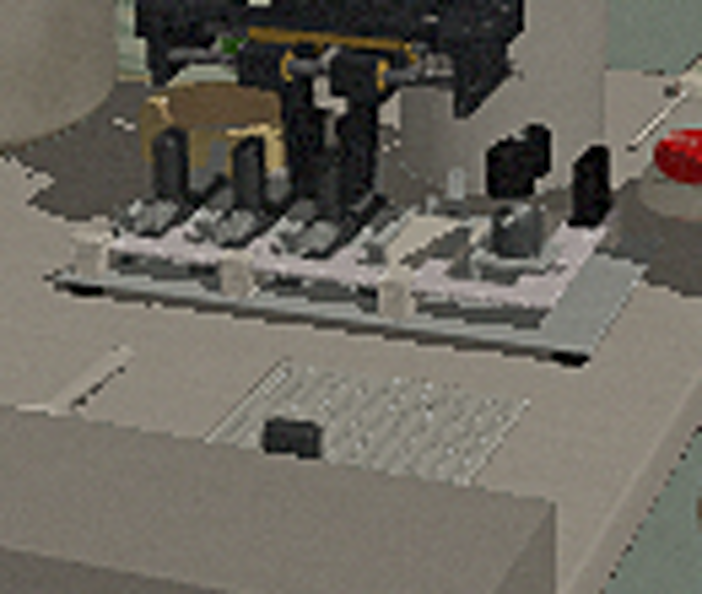

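>>> jog_arm([
  [[0,0,-0.003],0],
  [[0,0,-0.0055],0],
  [[0,0,-0.0055],0],
])

```text
clock: 26.77
tool_pos: [0.5354, -0.1024, 0.0583]
eef_rot: [0.698, 0.716, -0.001, -0.001]
contact_force: [0.7, -1.6, 5.5]
opening: 0.132
```

>>> jog_arm([
  [[0,0,0],0],
  [[0,0,0],0],
  [[0,0,0],0],
  [[0,0,0],0],
], gripper=26)

```text
clock: 27.1
tool_pos: [0.5353, -0.1024, 0.0578]
eef_rot: [0.698, 0.716, -0.001, -0.001]
contact_force: [-0.4, -0.4, 0.1]
opening: 0.295
```

>>> jog_arm([
  [[0,0,-0.03],0],
  [[0,0,-0.06],0],
  [[0,0,-0.1],0],
  [[0,0,-0.14],0],
  [[0,0,-0.14],0],
  [[0,0,-0.14],0],
])

```text
clock: 27.6
tool_pos: [0.5367, -0.1025, 0.1645]
eef_rot: [0.698, 0.716, -0.0, 0.001]
contact_force: [-0.0, -0.1, -0.4]
opening: 0.292
```

```bash
sed -i 's/^def cur/L+=[((-.1449,-.2765,.097),.7365),((0,0,.025+.015+.004-.0055-.14),0)]\ndef cur/' cmd.py; python3 - <<'E'
from h import *
from cmd import L,cur,go
p,a=cur(L)
im=snap('side','side18');im2=snap('top','top18')
cv2.imwrite('pics/side18c.png',cv2.resize(im[170:280,250:380,::-1],None,fx=5.4,fy=5.4,interpolation=cv2.INTER_CUBIC))
cv2.imwrite('pics/top18c.png',cv2.resize(np.clip(im2[200:255,190:262,::-1]*1.8,0,255).astype(np.uint8),None,fx=10,fy=10,interpolation=cv2.INTER_NEAREST))
s=get_state(); print(s['tool_pos'],s['contact_force'],s['opening']*88.1)
go(p,a,[.4405,-.1,.16],1.5); go(p,a,[.4409,.168,.16],91.3)
E
```

```text
[ 0.53505949 -0.102356    0.16252636] [ 0.3397486  -0.30416652  0.13196183] 25.837730279140086
cmd [ 0.534  -0.1021  0.1619] 1.5 row [0.0061, -0.1245, 0.0026] turn -0.0
cmd [ 0.534  -0.1021  0.1619] 1.5 row [0.3633, -0.1146, 0.0026] turn -0.7837
```

View pics/side18c.png

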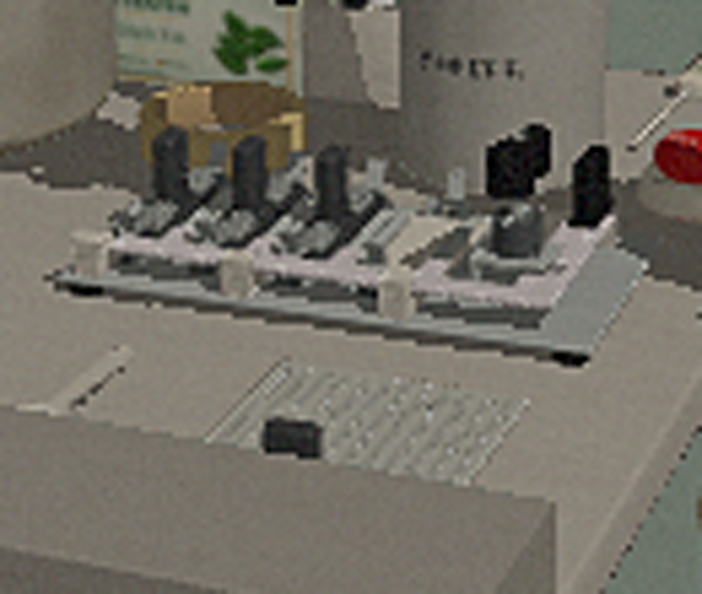

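View pics/top18c.png

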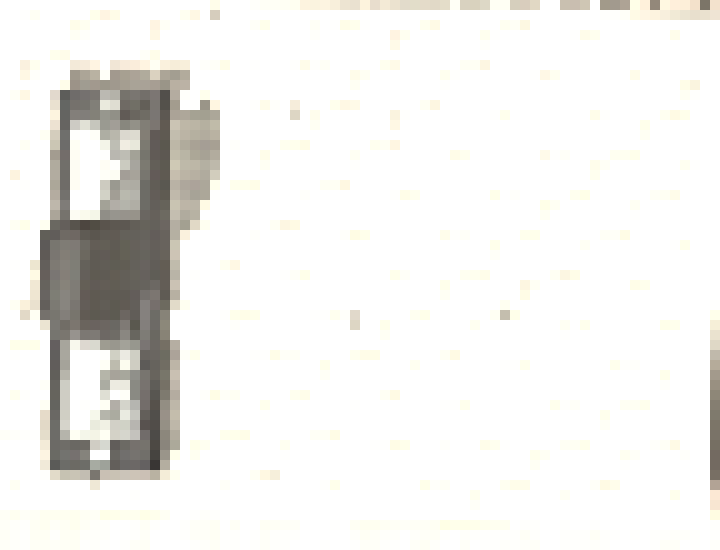

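```bash
python3 - <<'E'
from h import *
o,v=ray('side',[170+448/5.4,250+230/5.4])
for y in (.2,.25,.28,.32,.36): 
    t=(y-o[1])/v[1]; print(y,(o+v*t).round(3))
for c in (110,130,150,165,172,180): print(c,[atz('top',[228,c],z)[1].round(3) for z in (0,.05,.1)])
E
```

```text
0.2 [0.452 0.2   0.052]
0.25 [0.427 0.25  0.082]
0.28 [0.413 0.28  0.099]
0.32 [0.394 0.32  0.123]
0.36 [0.374 0.36  0.146]
110 [np.float64(0.386), np.float64(0.363), np.float64(0.34)]
130 [np.float64(0.338), np.float64(0.318), np.float64(0.297)]
150 [np.float64(0.291), np.float64(0.272), np.float64(0.254)]
165 [np.float64(0.255), np.float64(0.238), np.float64(0.221)]
172 [np.float64(0.238), np.float64(0.222), np.float64(0.206)]
180 [np.float64(0.219), np.float64(0.204), np.float64(0.188)]
```

View pics/top18.png

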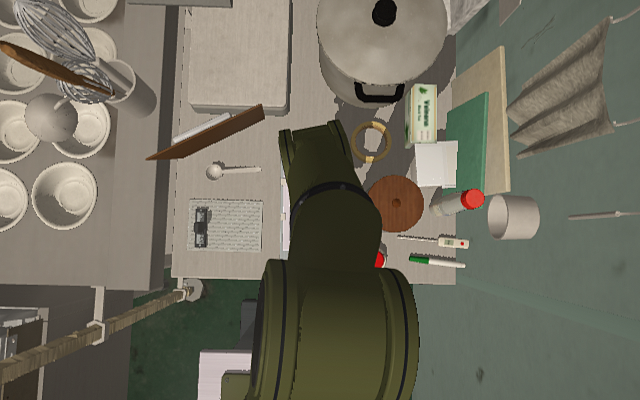

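```bash
python3 - <<'E'
from h import *
im=cv2.imread('pics/side18.png'); cv2.imwrite('pics/l1.png',cv2.resize(im[215:315,200:370],None,fx=4.5,fy=4.5,interpolation=cv2.INTER_CUBIC))
im=cv2.imread('pics/top18.png'); cv2.imwrite('pics/l2.png',cv2.resize(im[180:300,100:240],None,fx=5,fy=5,interpolation=cv2.INTER_CUBIC))
E
```

```text
(no output)
```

View pics/l1.png

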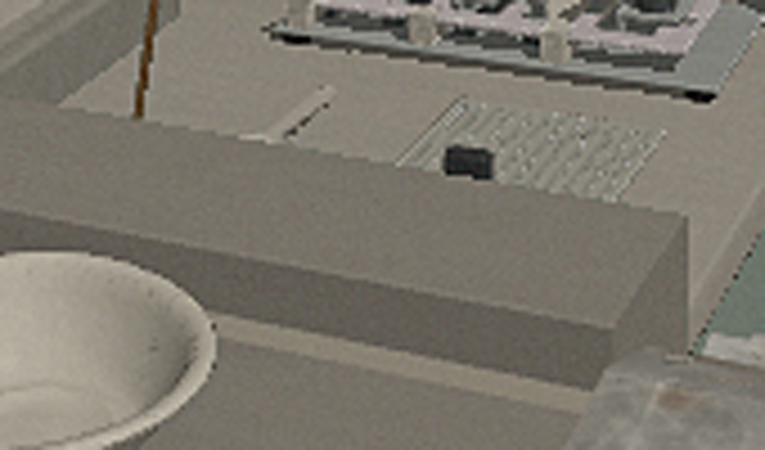

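View pics/l2.png

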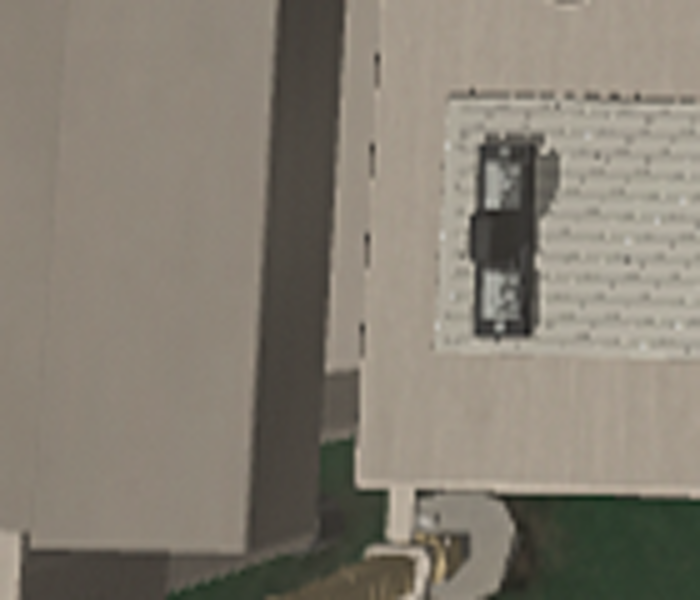

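```bash
python3 - <<'E'
from h import *
print(tri(ray('side',[215+215/4.5,200+687/4.5]),ray('top',[180+553/5,100+247/5])))
E
```

```text
(array([0.29848004, 0.2524223 , 0.0847789 ]), np.float64(0.0014965589702613735))
```

>>> jog_arm([
  [[0.003,-0.05,0],0],
  [[0.006,-0.1,0],0],
  [[0.02,-0.124,0],-0.06],
  [[0.07,-0.122,0],-0.12],
  [[0.12,-0.121,0],-0.18],
  [[0.17,-0.12,0],-0.24],
  [[0.22,-0.119,0],-0.3],
  [[0.27,-0.117,0],-0.36],
  [[0.32,-0.115,0],-0.42],
  [[0.3633,-0.115,0],-0.48],
  [[0.3633,-0.115,0],-0.54],
  [[0.3633,-0.115,0],-0.6],
  [[0.3633,-0.115,0],-0.66],
  [[0.3633,-0.115,0],-0.72],
  [[0.3633,-0.115,0],-0.7837],
  [[0.3633,-0.115,0],-0.7837],
  [[0.3633,-0.115,0],-0.7837],
  [[0.3633,-0.115,0],-0.7837],
], gripper=36)

```text
clock: 29.2
tool_pos: [0.4419, 0.1677, 0.1626]
eef_rot: [-0.01, 1.0, -0.001, -0.002]
contact_force: [-0.2, 0.6, 0.2]
opening: 0.41
```

```bash
sed -i 's/^def cur/L+=[((.3633,-.115,0),-.7837)]\ndef cur/' cmd.py; python3 - <<'E'
from h import *
from cmd import L,cur,go
p,a=cur(L)
im=snap('side','side19')
cv2.imwrite('pics/side19c.png',cv2.resize(im[120:280,230:400,::-1],None,fx=4.5,fy=3.7,interpolation=cv2.INTER_CUBIC))
mv([.4414,.168,.05],91.3);go(p,a,[.4405,.168,.05],91.3)
E
```

```text
now 29.25 [0.4421 0.1678 0.1628] jaw 91.17 row [0.0003 0.0005 0.1504] turn deg -0.13 norm -0.0011 J [-0.1   0.72 -0.58  2.09  0.76  0.55  0.35]
cmd [0.4406 0.168  0.1619] 91.31 row [0.0002, 0.0, 0.1492] turn 0.0
```

View pics/side19c.png

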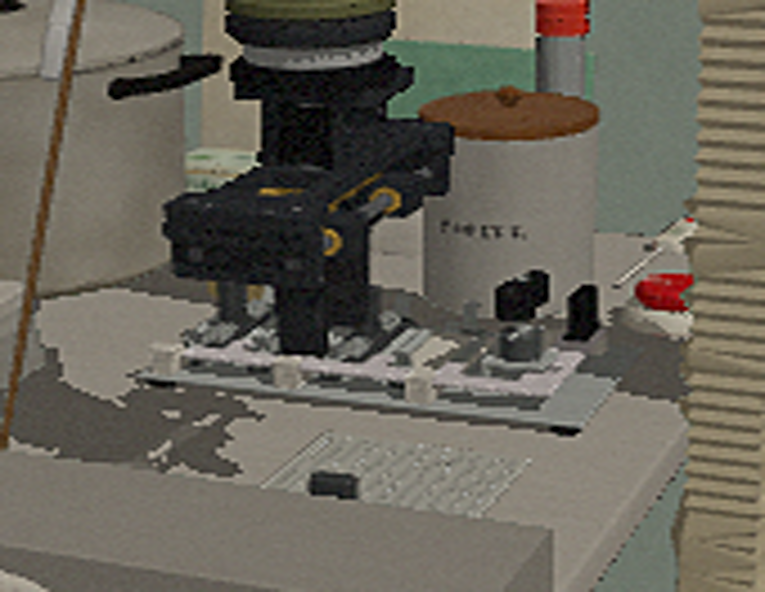

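>>> jog_arm([
  [[0.0003,0.0004,0.05],0],
  [[0.0003,0.0004,0.1],0],
  [[0.0003,0.0004,0.13],0],
  [[0.0003,0.0004,0.145],0],
  [[0.0003,0.0004,0.149],0],
  [[0.0003,0.0004,0.149],0],
])

```text
clock: 29.75
tool_pos: [0.4414, 0.1683, 0.051]
eef_rot: [-0.011, 1.0, -0.001, -0.002]
contact_force: [0.5, 0.6, -0.9]
opening: 0.409
```

>>> jog_arm([
  [[0,0,0],0],
  [[0,0,0],0],
  [[0,0,0],0],
  [[0,0,0],0],
  [[0,0,0],0],
], gripper=0, newtons=40)

```text
clock: 30.17
tool_pos: [0.4423, 0.1682, 0.0523]
eef_rot: [-0.011, 1.0, 0.0, -0.001]
contact_force: [-0.2, 0.4, 4.2]
opening: 0.135
```

>>> jog_arm([
  [[0,0,-0.02],0],
  [[0,0,-0.06],0],
  [[0,0,-0.11],0],
  [[0,0,-0.15],0],
  [[0,0,-0.15],0],
  [[0,0,-0.15],0],
])

```text
clock: 30.67
tool_pos: [0.443, 0.1681, 0.1653]
eef_rot: [-0.011, 1.0, 0.0, 0.0]
contact_force: [-0.3, 0.1, -0.7]
opening: 0.128
```

```bash
sed -i 's/^def cur/L+=[((.0003,.0004,-.001),0)]\ndef cur/' cmd.py; python3 - <<'E'
from h import *
from cmd import L,cur,go
p,a=cur(L)
im=snap('side','side20')
cv2.imwrite('pics/side20c.png',cv2.resize(im[120:280,230:400,::-1],None,fx=4.5,fy=3.7,interpolation=cv2.INTER_CUBIC))
s=get_state(); print(s['tool_pos'],s['contact_force'],s['opening']*88.1)
go(p,a,[.443,-.1035,.16],1.5);go(p,a,[.4887,-.1035,.16],1.5)
E
```

```text
[0.44226999 0.1675907  0.164131  ] [-0.4265585  -0.69616356 -0.89399777] 11.636568923304628
cmd [0.4404 0.1683 0.1627] 91.31 row [0.0048, -0.3624, 0.0036] turn 0.7837
cmd [0.4404 0.1683 0.1627] 91.31 row [-0.0561, -0.3638, 0.0036] turn 0.7837
```

View pics/side20c.png

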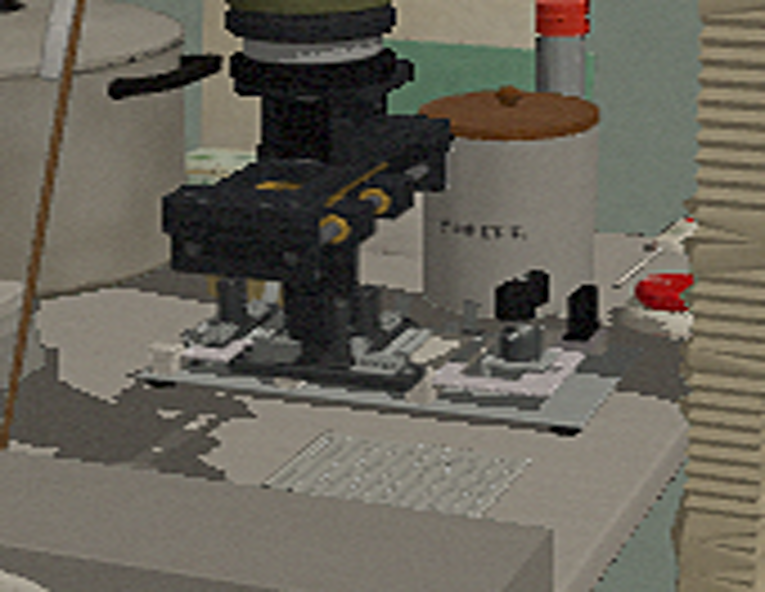

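>>> jog_arm([
  [[0.001,-0.05,0],0.06],
  [[0.002,-0.1,0],0.12],
  [[0.003,-0.15,0],0.18],
  [[0.004,-0.2,0],0.24],
  [[0.0048,-0.25,0],0.3],
  [[0.0048,-0.3,0],0.36],
  [[0.0048,-0.34,0],0.42],
  [[0.0,-0.36,0],0.48],
  [[-0.02,-0.3638,0],0.54],
  [[-0.04,-0.3638,0],0.6],
  [[-0.0552,-0.3638,0],0.66],
  [[-0.0552,-0.3638,0],0.72],
  [[-0.0552,-0.3638,0],0.7837],
  [[-0.0552,-0.3638,0],0.7837],
  [[-0.0552,-0.3638,0.03],0.7837],
  [[-0.0552,-0.3638,0.06],0.7837],
  [[-0.0552,-0.3638,0.085],0.7837],
  [[-0.0552,-0.3638,0.097],0.7837],
  [[-0.0552,-0.3638,0.097],0.7837],
  [[-0.0552,-0.3638,0.097],0.7837],
])

```text
clock: 32.38
tool_pos: [0.489, -0.1036, 0.0909]
eef_rot: [0.697, 0.717, -0.002, -0.001]
contact_force: [1.0, -0.3, -0.8]
opening: 0.134
```

```bash
python3 - <<'E'
from h import *
im=snap('side','side21')
cv2.imwrite('pics/side21c.png',cv2.resize(im[170:280,250:380,::-1],None,fx=5.4,fy=5.4,interpolation=cv2.INTER_CUBIC))
mv([.4895,-.1033,.06],1.5)
s=get_state(); print(s['contact_force'],s['opening']*88.1)
E
```

```text
now 32.4333 [ 0.4895 -0.1037  0.0916] jaw 1.57 row [0.0006 0.0001 0.0421] turn deg 0.07 norm 0.0006 J [ 0.21  0.82 -0.15  2.06  0.41  0.29 -0.27]
[ 0.31337433  0.27826126 -0.58073542] 11.903544764053185
```

View pics/side21c.png

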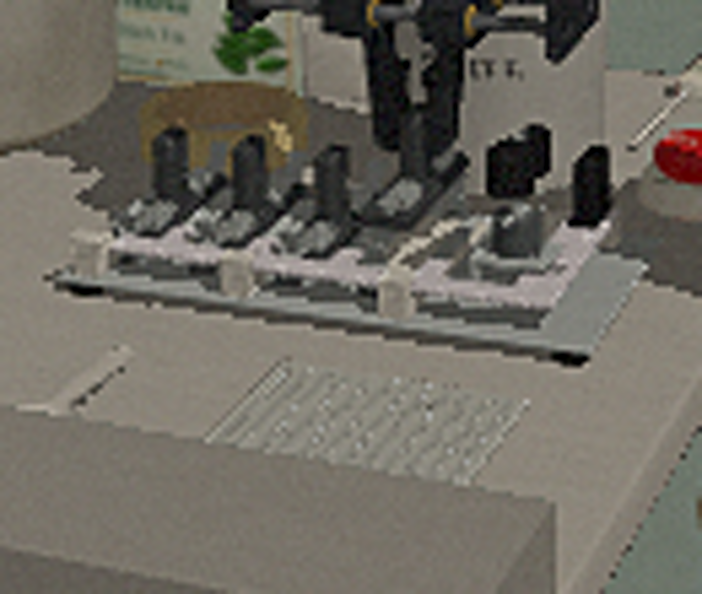

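>>> jog_arm([
  [[0,0,0.005],0],
  [[0,0,0.01],0],
  [[0,0,0.015],0],
  [[0,0,0.02],0],
  [[0,0,0.025],0],
  [[0,0,0.025],0],
], newtons=50)

```text
clock: 32.93
tool_pos: [0.4899, -0.1034, 0.0726]
eef_rot: [0.698, 0.716, -0.001, -0.0]
contact_force: [0.0, 1.1, -0.8]
opening: 0.128
```

>>> jog_arm([
  [[0,0,0.004],0],
  [[0,0,0.008],0],
  [[0,0,0.012],0],
  [[0,0,0.015],0],
  [[0,0,0.015],0],
])

```text
clock: 33.35
tool_pos: [0.4894, -0.1037, 0.0622]
eef_rot: [0.698, 0.716, -0.001, -0.0]
contact_force: [-2.0, 1.4, 14.1]
opening: 0.132
```

>>> jog_arm([
  [[0,0,0.0015],0],
  [[0,0,0.0025],0],
  [[0,0,0.0025],0],
  [[0,0,0.0025],0],
])

```text
clock: 33.68
tool_pos: [0.4894, -0.1037, 0.0621]
eef_rot: [0.698, 0.716, -0.001, 0.0]
contact_force: [-4.9, 2.2, 33.8]
opening: 0.131
```

>>> jog_arm([
  [[0,0,-0.002],0],
  [[0,0,-0.004],0],
  [[0,0,-0.004],0],
])

```text
clock: 33.93
tool_pos: [0.4893, -0.1039, 0.0623]
eef_rot: [0.698, 0.716, -0.001, -0.001]
contact_force: [0.5, -0.3, -1.3]
opening: 0.131
```

>>> jog_arm([
  [[0,0,0],0],
  [[0,0,0],0],
  [[0,0,0],0],
  [[0,0,0],0],
], gripper=26)

```text
clock: 34.27
tool_pos: [0.4893, -0.1038, 0.0622]
eef_rot: [0.698, 0.716, -0.001, -0.001]
contact_force: [-0.2, -0.0, 0.4]
opening: 0.293
```

>>> jog_arm([
  [[0,0,-0.03],0],
  [[0,0,-0.06],0],
  [[0,0,-0.1],0],
  [[0,0,-0.13],0],
  [[0,0,-0.13],0],
  [[0,0,-0.13],0],
])

```text
clock: 34.77
tool_pos: [0.4903, -0.1039, 0.1608]
eef_rot: [0.698, 0.716, -0.001, 0.0]
contact_force: [-0.0, -0.5, 0.3]
opening: 0.297
```

```bash
sed -i 's/^def cur/L+=[((-.0552,-.3638,.097),.7837),((0,0,.025+.015+.0025-.004-.13),0)]\ndef cur/' cmd.py; python3 - <<'E'
from h import *
from cmd import L,cur,go
p,a=cur(L)
im=snap('side','side22')
cv2.imwrite('pics/side22c.png',cv2.resize(im[170:280,250:380,::-1],None,fx=5.4,fy=5.4,interpolation=cv2.INTER_CUBIC))
s=get_state(); print(s['tool_pos'],s['contact_force'],s['opening']*88.1)
go(p,a,[.4068,-.1414,.1],1.5); go(p,a,[.4068,-.1414,.0581],1.5)
E
```

```text
[ 0.48955163 -0.10380031  0.1598476 ] [ 0.5896568  -0.2033898  -0.62101238] 26.078764479715733
cmd [ 0.488  -0.1035  0.1586] 1.5 row [-0.0476, -0.1095, 0.0781] turn -0.0
cmd [ 0.488  -0.1035  0.1586] 1.5 row [-0.0476, -0.1095, 0.1339] turn -0.0
```

View pics/side22c.png

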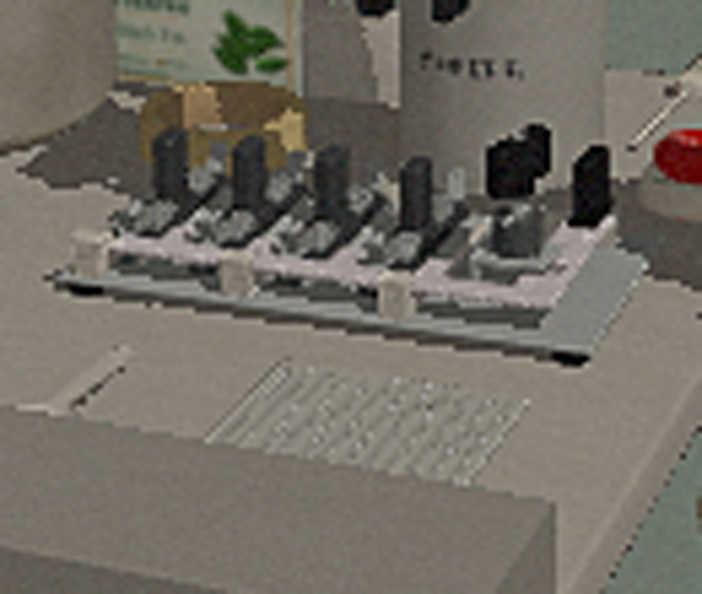

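>>> jog_arm([
  [[-0.02,-0.05,0],0],
  [[-0.0476,-0.1,0],0],
  [[-0.0476,-0.109,0],0],
  [[-0.0476,-0.109,0.0],0],
  [[-0.0476,-0.109,0.04],0],
  [[-0.0476,-0.109,0.08],0],
  [[-0.0476,-0.109,0.12],0],
  [[-0.0476,-0.109,0.133],0],
  [[-0.0476,-0.109,0.133],0],
  [[-0.0476,-0.109,0.133],0],
], gripper=34)

```text
clock: 35.65
tool_pos: [0.4106, -0.1411, 0.0609]
eef_rot: [0.697, 0.717, -0.002, -0.002]
contact_force: [0.0, -0.3, 0.5]
opening: 0.386
```

>>> jog_arm([
  [[0,0,0],0],
  [[0,0,0],0],
  [[0,0,0],0],
  [[0,0,0],0],
  [[0,0,0],0],
], gripper=0, newtons=15)

```text
clock: 36.07
tool_pos: [0.4095, -0.142, 0.0629]
eef_rot: [0.698, 0.716, -0.002, -0.002]
contact_force: [0.6, 0.9, -4.6]
opening: 0.135
```

>>> jog_arm([
  [[0,0.006,0],0],
  [[0,0.012,0],0],
  [[0,0.018,0],0],
  [[0,0.023,0],0],
  [[0,0.026,0],0],
  [[0,0.026,0],0],
  [[0,0.026,0],0],
])

```text
clock: 36.65
tool_pos: [0.4265, -0.1416, 0.0629]
eef_rot: [0.698, 0.716, -0.004, -0.003]
contact_force: [-4.6, 1.8, -0.4]
opening: 0.13
```

```bash
python3 - <<'E'
from h import *
im=snap('side','side23');snap('top','top23')
cv2.imwrite('pics/side23c.png',cv2.resize(im[170:280,250:380,::-1],None,fx=5.4,fy=5.4,interpolation=cv2.INTER_CUBIC))
s=get_state(); print(s['tool_pos'],s['contact_force'],s['opening']*88.1)
E
```

```text
[ 0.42656914 -0.14163004  0.06286802] [-4.97850654  2.414142    0.01000385] 12.198488381950787
```

View pics/side23c.png

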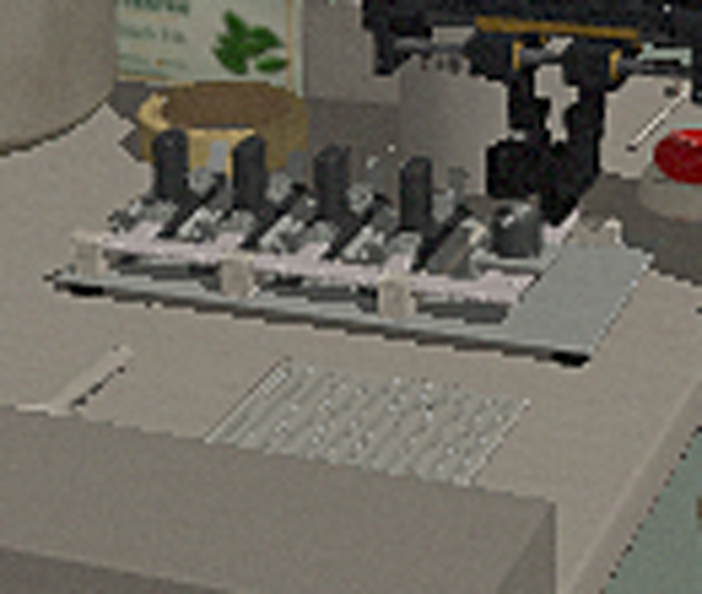

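>>> jog_arm([
  [[0,-0.001,0],0],
  [[0,-0.001,0],0],
])

```text
clock: 36.92
tool_pos: [0.4266, -0.1416, 0.0629]
eef_rot: [0.698, 0.716, -0.003, -0.002]
contact_force: [-5.0, 2.1, -0.7]
opening: 0.13
```

>>> jog_arm([
  [[0,0,0],0],
  [[0,0,0],0],
  [[0,0,0],0],
  [[0,0,0],0],
  [[0,0,-0.04],0],
  [[0,0,-0.08],0],
  [[0,0,-0.12],0],
  [[0,0,-0.15],0],
  [[0,0,-0.15],0],
  [[0,0,-0.15],0],
], gripper=34)

```text
clock: 37.75
tool_pos: [0.4295, -0.1423, 0.1763]
eef_rot: [0.698, 0.716, -0.002, 0.0]
contact_force: [-0.5, -0.6, -0.6]
opening: 0.384
```

```bash
sed -i 's/^def cur/L+=[((-.0476,-.109,.133),0),((0,.025,-.15),0)]\ndef cur/' cmd.py; python3 - <<'E'
from h import *
from cmd import L,cur,go
p,a=cur(L)
im=snap('side','side24');im2=snap('top','top24')
for d in mark_of('keeper_grip','top')[:2]+mark_of('tee_grip','top')[:2]: print(d)
cv2.imwrite('pics/side24c.png',cv2.resize(im[170:280,250:380,::-1],None,fx=5.4,fy=5.4,interpolation=cv2.INTER_CUBIC))
cv2.imwrite('pics/top24c.png',cv2.resize(im2[125:275,240:370,::-1],None,fx=4,fy=4,interpolation=cv2.INTER_NEAREST))
mv([.4244,-.0738,.16],-13.4)
go(p,a,[.4236,-.0738,.16],-13.4);go(p,a,[.4236,-.0738,.0898],-13.4)
E
```

```text
{'pixel': [238.1, 299.7], 'p': 0.38}
{'pixel': [172.2, 231.6], 'p': 0.18}
now 37.95 [ 0.428  -0.1417  0.1744] jaw 1.52 row [ 0.0906 -0.0022  0.0191] turn deg 14.92 norm 0.1302 J [ 0.59  0.68 -0.6   2.14  0.76  0.55 -0.55]
cmd [ 0.426  -0.1409  0.1713] 1.5 row [0.0895, -0.0008, 0.0151] turn 0.13
cmd [ 0.426  -0.1409  0.1713] 1.5 row [0.0895, -0.0008, 0.1087] turn 0.13
```

View pics/side24c.png

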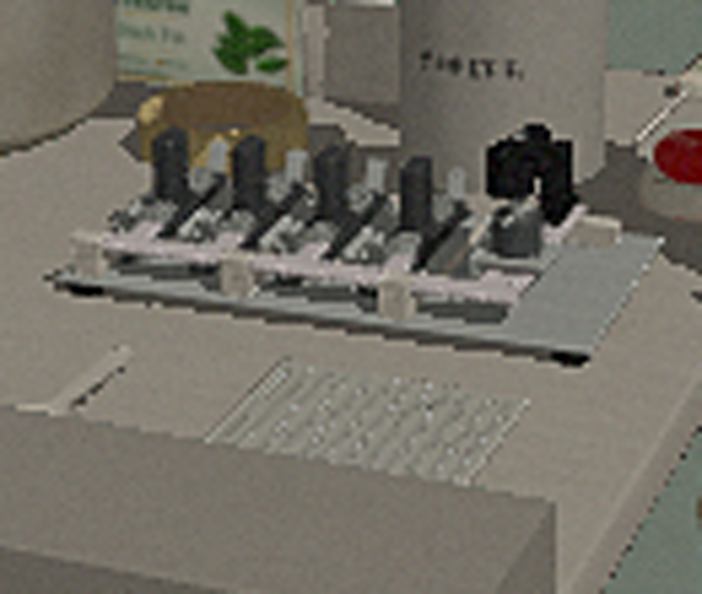

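View pics/top24c.png

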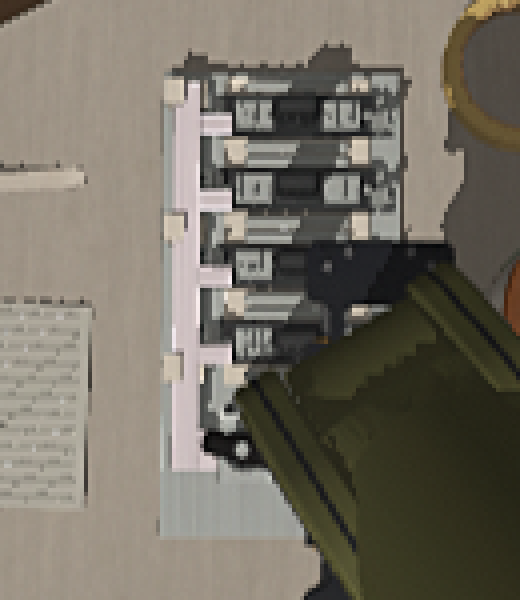

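>>> jog_arm([
  [[0.045,-0.001,0],0.06],
  [[0.0906,-0.0022,0.019],0.13],
  [[0.0906,-0.0022,0.019],0.1302],
  [[0.0906,-0.0022,0.019],0.1302],
  [[0.0906,-0.0022,0.019],0.1302],
  [[0.0906,-0.0022,0.019],0.1302],
])

```text
clock: 38.45
tool_pos: [0.4248, -0.0749, 0.1607]
eef_rot: [0.785, 0.62, -0.003, -0.001]
contact_force: [0.3, -0.4, 0.3]
opening: 0.384
```

```bash
python3 - <<'E'
from h import *
for i in range(3): im=snap('side','side25');mv([.4244,-.0738,.091],-13.4)
E
```

```text
now 38.5 [ 0.4249 -0.0751  0.1608] jaw -13.49 row [ 0.0019 -0.0006  0.0931] turn deg -0.09 norm -0.0008 J [ 0.36  0.67 -0.46  2.21  0.75  0.42 -0.95]
now 38.55 [ 0.425  -0.0751  0.1609] jaw -13.52 row [ 0.0019 -0.0007  0.0933] turn deg -0.12 norm -0.001 J [ 0.36  0.67 -0.46  2.21  0.75  0.42 -0.95]
now 38.6 [ 0.425 -0.075  0.161] jaw -13.52 row [ 0.0017 -0.0008  0.0934] turn deg -0.12 norm -0.0011 J [ 0.36  0.67 -0.46  2.21  0.75  0.42 -0.95]
```

>>> jog_arm([
  [[0.0017,-0.0007,0.04],-0.001],
  [[0.0017,-0.0007,0.08],-0.001],
  [[0.0017,-0.0007,0.094],-0.001],
  [[0.0017,-0.0007,0.094],-0.001],
  [[0.0017,-0.0007,0.094],-0.001],
])

```text
clock: 39.02
tool_pos: [0.4243, -0.0731, 0.0904]
eef_rot: [0.784, 0.62, -0.003, -0.001]
contact_force: [-1.2, -0.2, 0.3]
opening: 0.385
```

>>> jog_arm([
  [[0,0,0],0],
  [[0,0,0],0],
  [[0,0,0],0],
  [[0,0,0],0],
  [[0,0,0],0],
], gripper=0, newtons=45)

```text
clock: 39.43
tool_pos: [0.4249, -0.0728, 0.0913]
eef_rot: [0.784, 0.62, -0.002, -0.001]
contact_force: [-0.2, -0.7, 6.7]
opening: 0.153
```

>>> jog_arm([
  [[0,0,-0.004],0],
  [[0,0,-0.008],0],
  [[0,0,-0.008],0],
  [[0,0,-0.008],0],
])

```text
clock: 39.77
tool_pos: [0.4248, -0.0727, 0.0964]
eef_rot: [0.784, 0.62, -0.003, -0.001]
contact_force: [2.1, -0.7, -12.4]
opening: 0.158
```

>>> jog_arm([
  [[0,0,0],0.055],
  [[0,0,0],0.11],
  [[0,0,0],0.165],
  [[0,0,0],0.22],
  [[0,0,0],0.275],
  [[0,0,0],0.33],
  [[0,0,0],0.385],
  [[0,0,0],0.44],
  [[0,0,0],0.495],
  [[0,0,0],0.55],
  [[0,0,0],0.605],
  [[0,0,0],0.656],
  [[0,0,0],0.656],
  [[0,0,0],0.656],
])

```text
clock: 40.93
tool_pos: [0.4252, -0.0731, 0.0964]
eef_rot: [1.0, 0.014, -0.002, 0.001]
contact_force: [3.2, -3.7, -11.9]
opening: 0.153
```

```bash
python3 - <<'E'
from h import *
im=snap('side','side26');mv([.4244,-.0738,.091],-88.5)
s=get_state(); print(s['contact_force'],s['moment'],s['opening']*88.1)
cv2.imwrite('pics/side26c.png',cv2.resize(im[140:260,270:400,::-1],None,fx=5,fy=5,interpolation=cv2.INTER_CUBIC))
E
```

```text
now 40.9833 [ 0.4252 -0.0731  0.0964] jaw -88.35 row [-0.0011  0.0009  0.0072] turn deg 0.15 norm 0.0013 J [ 0.09  0.79 -0.05  2.26  0.35  0.1  -1.83]
[  3.0621961   -4.06067727 -12.17226264] [-0.85404596 -0.65351121  0.02239934] 13.779524525973782
```

View pics/side26c.png

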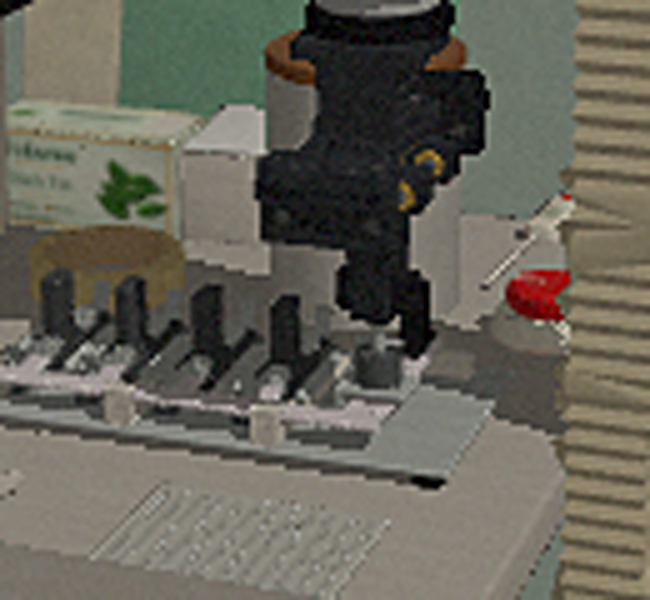

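>>> jog_arm([
  [[0,0,0.005],0],
  [[0,0,0.01],0],
  [[0,0,0.015],0],
  [[0,0,0.02],0],
  [[0,0,0.022],0],
  [[0,0,0.022],0],
  [[0,0,0.022],0],
])

```text
clock: 41.57
tool_pos: [0.4252, -0.0731, 0.08]
eef_rot: [1.0, 0.014, -0.002, 0.001]
contact_force: [2.9, -3.3, -7.9]
opening: 0.154
```

>>> jog_arm([
  [[0,0,0.001],0],
  [[0,0,0.001],0],
])

```text
clock: 41.73
tool_pos: [0.4252, -0.0731, 0.0797]
eef_rot: [1.0, 0.014, -0.002, 0.001]
contact_force: [3.9, -4.5, -2.1]
opening: 0.151
```

>>> jog_arm([
  [[0,0,0],0],
  [[0,0,0],0],
  [[0,0,0],0],
  [[0,0,0],0],
  [[0,0,0],0],
  [[0,0,-0.03],0],
  [[0,0,-0.07],0],
  [[0,0,-0.12],0],
  [[0,0,-0.17],0],
  [[0,0,-0.2],0],
  [[0,0,-0.2],0],
  [[0,0,-0.2],0],
], gripper=40)

```text
clock: 42.73
tool_pos: [0.4255, -0.0724, 0.2301]
eef_rot: [1.0, 0.013, -0.002, 0.001]
contact_force: [-0.1, 0.5, 0.1]
opening: 0.456
```

```bash
python3 - <<'E'
from h import *
mv([.446,.3,.26],-45)
E
```

```text
now 42.7333 [ 0.4255 -0.0724  0.2301] jaw -88.48 row [ 0.0404 -0.4956 -0.0409] turn deg -43.48 norm -0.3794 J [ 0.24  0.51 -0.26  2.15  0.27  0.51 -1.77]
```

Now clear the arm from the view for the final check.

>>> jog_arm([
  [[0,-0.05,-0.02],0],
  [[0,-0.1,-0.04],0],
  [[0,-0.15,-0.04],0],
  [[0,-0.2,-0.04],0],
  [[0,-0.25,-0.04],0],
  [[0,-0.3,-0.04],0],
  [[0,-0.35,-0.04],0],
  [[0,-0.4,-0.04],0],
  [[0,-0.45,-0.04],0],
  [[0,-0.48,-0.04],0],
  [[0,-0.48,-0.04],0],
  [[0,-0.48,-0.04],0],
  [[0,-0.48,-0.04],0],
])

```text
clock: 43.82
tool_pos: [0.4151, 0.2859, 0.2571]
eef_rot: [1.0, 0.013, -0.004, 0.003]
contact_force: [-0.7, -0.5, 0.1]
opening: 0.456
```

```bash
python3 - <<'E'
from h import *
im=snap('side','side27');im2=snap('top','top27')
cv2.imwrite('pics/side27c.png',cv2.resize(im[170:250,250:380,::-1],None,fx=6,fy=6,interpolation=cv2.INTER_CUBIC))
cv2.imwrite('pics/top27c.png',cv2.resize(im2[125:275,170:370,::-1],None,fx=4,fy=4,interpolation=cv2.INTER_NEAREST))
a=np.clip(im2[220:260,285:350,::-1]*1.8,0,255).astype(np.uint8); cv2.imwrite('pics/tk27.png',cv2.resize(a,None,fx=12,fy=12,interpolation=cv2.INTER_NEAREST))
b=cv2.imread('pics/side0.png')[170:250,300:380]; cv2.imwrite('pics/cmp.png',np.hstack([cv2.resize(b,None,fx=4.8,fy=4.8),cv2.resize(im[170:250,300:380,::-1],None,fx=4.8,fy=4.8)]))
s=get_state(); print(s['clock'],s['tool_pos'],s['contact_force'])
E
```

```text
43.9167 [0.41573289 0.28551784 0.25784684] [-0.68725544 -0.40791614  0.29307065]
```

View pics/cmp.png

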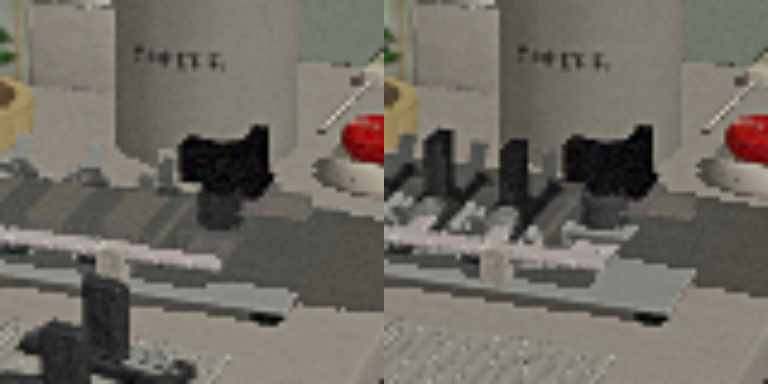

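View pics/top27c.png

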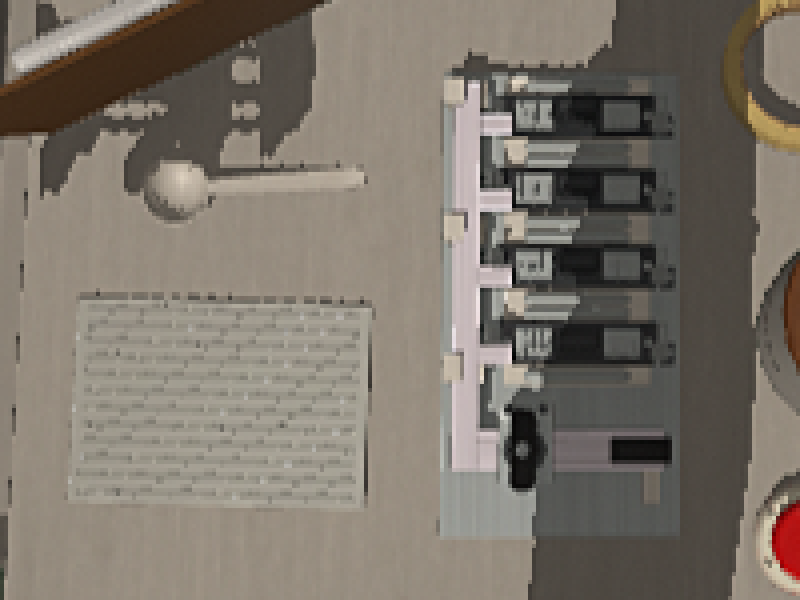

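View pics/tk27.png

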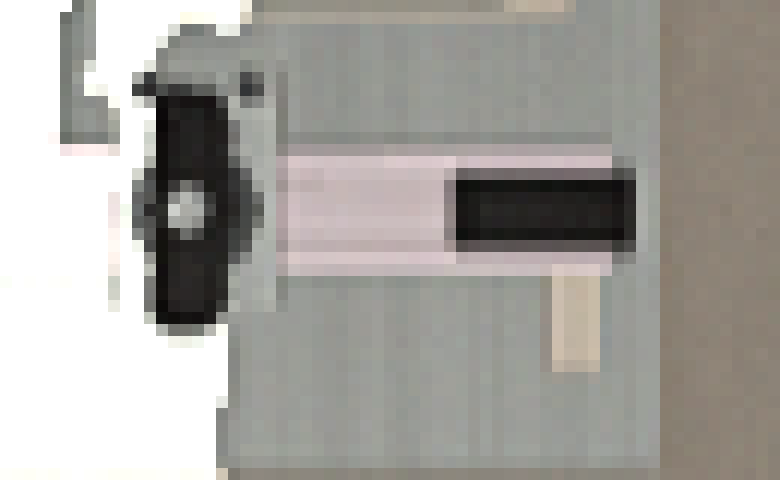

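View pics/side27c.png

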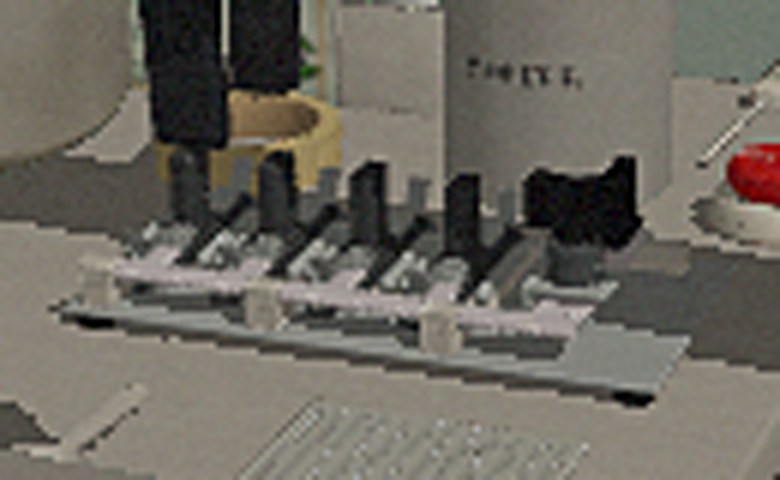

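```bash
python3 -c "
from plant import workorder
print(workorder.finish_job())"
```

```text
the job is handed in; nothing more can be done
None
```

I put all three cassettes from the mat away: comb3 in bay 3, comb2 in bay 2 and comb1 in bay 1. The cassette already stored in bay 4 stayed where it was. The rack is locked again, and I handed the job in at about 44 s; no verdict is reported.

- **Sequence:** I lifted the T-handle and turned it into its rest notch, slid the keeper open, and pressed each cassette down. Then I slid the keeper shut with the plunger still up, turned the handle back and let the bolt drop.
- **Seating:** Each cassette was pressed until it stopped on the bay floor, at 31–42 N on the wrist. All four fins stand level in the side picture.
- **Lock:** In the top picture the T-handle and keeper grip sit in the same pixels as at the start. The tongues cover all four bays. In the side picture the handle is back at its starting height, so the bolt is down.
- **Surroundings:** The mat is empty. The spoon, tape roll and timer look unmoved in the last pictures. I made no specific check on the probe or the marker, but the arm did not go near either.

**Disagreements:** The pose I tracked from my own move commands drifted 2–3 mm from the measured one late in the run, so I placed the last handle grip from the measured pose. The networks' detections scattered by a few pixels and included some false ones, so I checked them against the pictures. No check failed.

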